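# Park a beaker under the UV lamp bridge

### The arm

A 6-joint arm with a two-finger parallel gripper is mounted at the origin on a cart in front of the work surface, level with it; the furniture and walls round the work are solid. World frame = base frame: x ahead of the robot, y to its left, z up, the work surface at z = 0. Lengths are in mm, angles in rad, forces in N, time in s.
With the tool pointing down it reaches from about 400 to 925 mm from the base axis. Payload 12.5 kg.
Tool frame: the origin (TCP) lies on the centre line of the jaws, within the pads' length; the fingertips stand 25 mm ahead of it and the grasp point (between the pads) lies 6 mm ahead of it (env.tip_extent is the distance from the TCP to the fingertips, in mm); x points along the fingers, z is the direction in which the jaws open and shut, and the axes are right-handed (so a half turn about x gives the same grasp; the last joint's range is limited). The gripper opens to 95 mm and grips with 3 to 60 N. Pads are 20 mm wide; open, the fingers measure 119 mm over their backs; the gripper's body (75 mm by 180 mm) begins 59 mm behind the grasp point.
Start: joints at [-1.24, 0.491, 1.559, -0, 1.092, -0.106], TCP at [264.426, -566.327, 209.061] pointing down, gripper open.
Joint ranges: [-3.1, 3.1], [-0.84, 2.19], [0.05, 2.79], [-1.13, 4.28], [0.06, 2.93], [-2.69, 2.69]. Speed limits (rad/s): [2.22, 2.22, 2.79, 3.14, 3.14, 3.14].

### API

Orientations are given as [roll, pitch, yaw] about the fixed x, y, z axes, in that order (R = Rz(yaw) Ry(pitch) Rx(roll)).
In Python, from cell import env gives the robot as it stands.
- The arm moves only by the tool step_arm, never from a script. Its argument "rows" is a list of rows, each a list of 6 numbers: the shift along the tool's x, y, z in mm, then the turn, a rotation vector about the tool's x, y, z in rad. In form: [[x, y, z, wx, wy, wz], ...]. A call has 1 to 8 rows; each row shifts and turns the pose as measured when the row begins, along the tool's axes as they then stand; what a row does not reach is not made up. A row lasts 1/8 s, in which the tool goes at most 62.5 mm and 10.7 degrees, less where a joint would pass 70% of its speed; a pose out of reach is approached as far as the arm can. A call is refused whole if a number of a shift passes 62.5 or a number of a turn 0.188, either way. A call with a gripper value outside its range is refused whole. "grip" is the finger opening in mm, from 0 to 95.1, set as the call begins (left out, the last holds). The fingers move at their own pace and stop on an object; the grip force is fixed at half the most. Time passes only in rows, so rows that do not move let the fingers close. It gives the time, the measured TCP pose, the force and the opening at its end, in the units of the state.
- env.state(): the state, without advancing time (a new reading comes with each control period).
- env.read_camera(name): name is "scene" or "top" or "wrist"; returns the picture (384x512x3 uint8, red, green, blue); there is no depth.
- env.get_calibration(name): a dict with "fx", "fy", "cx", "cy" (pixels), "D" ([k1, k2, p1, p2, k3] as OpenCV has them; the pictures are not rectified), "pose" (4x4, takes a point from camera to world coordinates); the wrist camera has in their place "hand_eye" (4x4, takes a point from camera to tool coordinates, whose origin is the TCP and whose axes are the tool frame's). Camera axes: x right, y down, z forward; pixel columns grow to the right and rows downward; lengths in mm; the calibration is good to about 2 mm. A picture is of the moment at which its call begins: read the wrist's pose just before it. get_calibration takes no time and is no camera call.
- env.job_done(): hands the job in, once; it reports no verdict.
The state is a dict: "t": time; "joints": joint angles; "qvel": joint speeds; "tau": joint torques, N m; "eef_pos": TCP position; "tcp_rot": TCP orientation; "ft_force": force on the tool from outside, world axes, zero at the start; "moment": the same for the moment, N m; "opening": opening from 0.0 (shut) to 1.0 (fully open).
Only numpy, scipy, OpenCV 4.12 (cv2) and the standard library are available. Lean on these libraries where they do the work, as an engineer would, in place of code of your own. Each camera call takes 0.05 s, during which the arm holds its last target.

### The job

Stand the small empty glass beaker upright in the square recess of the metal carrier. Then, by its blue grip, slide the loaded carrier through the open mouth of the amber-roofed lamp bridge to the back wall and on sideways behind the yellow sill until it meets or nearly meets the side wall under the lamp. Let go with the beaker still standing in the recess and the carrier flat on the worktop, and leave the filter and the bottle where they stand.

Things in the scene. Friction and masses are not known exactly. Their poses are not given: they have to be found in the camera images.
- beaker: small clear glass beaker, 46 mm across (50 mm at the spout), 58 mm high, 35 g, hollow, standing upright on the worktop; origin at the centre of its underside, z up. Its foot is 42 mm across. It stands in one of three spots on the left; the filter and the bottle stand in the others.
- carrier: loose 0.3 to 0.5 kg aluminium carrier lying on the worktop: square tray 72 x 72 mm, floor 4 mm thick, rim 7 mm wide and 10 mm high round a recess 58 x 58 mm. Origin at the centre of the tray's underside, z up. From the middle of its -x edge an arm (14 mm wide, 15 to 22 mm above the worktop) runs in -x to an upright blue ribbed grip that stands on the worktop too
- grip (a point): point to take the carrier by: on the axis of the blue grip, 58 mm above the worktop when the carrier lies flat, at (-130, 0, 58) mm in the carrier's frame. The grip is a post 24 mm (carrier x) by 16 mm (carrier y), from the worktop up to 80 mm.
- seat (a point): centre of the recess floor of the carrier, 4 mm above its underside; axes as the carrier's
- bridge: fixed UV lamp bridge with no floor: white walls 6 mm thick, flat see-through amber roof 70 to 74 mm above the worktop, grey lamp housing on it up to 104 mm. Origin on the worktop, centre of the entry lane; x inward from mouth to back wall, y to the lamp bay (left, looking in). Outside x -46 to 46, y -47 to 98 mm. Inner faces: back x 40, right y -41, left y 92 mm
- lane (a point): the bridge's origin and axes: where the tray's centre is when pushed in along the lane (along x at y = 0), before it moves sideways. The tray must be past the sill to move sideways: centre within 4 mm of x = 0
- bay (a point): point on the worktop under the lamp, at (0, 52, 0) mm in the bridge's frame: where the tray's centre ends, 4 mm short of touching the left wall; axes as the bridge's
- sill (a point): middle of the top edge of the yellow sill, 10 mm above the worktop, at (-43, 66, 10) mm in the bridge's frame. The sill closes the front of the bay from bridge y = 41 mm to the left wall, x -46 to -40 mm; the mouth beside it, y -41 to 41 mm, is open. The carrier's arm passes above the sill and its grip stays outside
- filter: bystander: white and blue syringe filter, 26 mm across, 14 mm high; origin at the centre of its underside
- bottle: bystander: glass bottle with blue screw cap, 57 mm across, 111 mm high; origin at the centre of its underside
Mind the look-alikes: they are no part of the job. Several things look just like the beaker: the one meant starts farthest from the robot's base.

How it is judged (in metres and radians):
On the way, in this order (a step that is already met when the one before it is completed fails the run):
1. the beaker stands upright in the carrier's recess, let go, the tray still outside the bridge (horizontal distance between beaker and seat below 0.014 m and z of beaker in the frame of carrier between 0.002 and 0.007 m and angle between beaker's own z axis and vertical below 0.1 rad and contact force between beaker and the fingers below 0.05 N and x of carrier in the frame of bridge below -0.07 m), for 0.2 s.
2. the carrier's tray is inside the bridge, past the sill (horizontal distance between beaker and seat below 0.014 m and z of beaker in the frame of carrier between 0.002 and 0.007 m and angle between beaker's own z axis and vertical below 0.1 rad and x of carrier in the frame of bridge above -0.005 m and y of carrier in the frame of bridge between -0.02 and 0.07 m), for 0.1 s.
At the end, for the whole second after the job is handed in: Carrier flat and at rest, tray behind the sill (7 mm of the bay point in bridge x), within 14 mm of touching the left wall, straight to 0.15 rad. Beaker upright (0.1 rad) on the recess floor, within 14 mm of its centre. Filter and bottle within 20 mm of their starts, bottle upright (horizontal distance between beaker and seat below 0.014 m and z of beaker in the frame of carrier between 0.002 and 0.007 m and angle between each of beaker, bottle's own z axis and vertical below 0.1 rad and x of carrier in the frame of bay between -0.007 and 0.007 m and y of carrier in the frame of bay between -0.01 and 0.008 m and angle between the x axis of carrier and the x axis of bridge, either way round below 0.15 rad and angle between carrier's own z axis and vertical below 0.04 rad and height (world z) of carrier below 0.004 m and linear speed of each of carrier, beaker below 0.02 m/s and distance of each of filter, bottle from where it was at the start of the episode below 0.02 m).
It fails at once if the beaker is tipped by more than 0.5 rad (angle between beaker's own z axis and vertical above 0.5 rad).
It fails at once if the filter or the bottle is moved by more than 20 mm (distance of any of filter, bottle from where it was at the start of the episode above 0.02 m).
It also fails if it takes over 61 s, if anything falls off the work surface, if the arm or the gripper's body presses on something with over 40 N, if the wrist force passes 120 N, or if a joint passes its speed limit or range.

## Working session

There is one attempt and no reset: what is moved stays moved. The work goes in short steps, Python scripts to look and compute and a tool call to move; the robot and the scene stay as the last step left them, time stands still between calls to the robot, and variables do not carry over. Pictures are saved under pics/ and viewed, and the job is handed in when it is done.

Besides the shell and the picture viewer there is one more tool, called after "Call:" in YAML: its name, and indented under it one key for each argument. step_arm: Moves the arm, as the interface text tells. Its arguments: {"type":"object","properties":{"rows":{"type":"array","items":{"type":"array","items":{"type":"number"}}},"grip":{"type":"number"}},"required":["rows"]}

```bash
mkdir -p pics; python3 - <<'E'
from cell import env
import cv2
print(env.state())
for n in ["scene","top","wrist"]:
    im=env.read_camera(n); cv2.imwrite(f"pics/{n}0.png",im[:,:,::-1])
    print(n,env.get_calibration(n))
E
```

```text
{'t': 0.0, 'joints': array([-1.23959004e+00,  4.91576695e-01,  1.55944682e+00,  3.03184546e-05,
        1.09172125e+00, -1.05605885e-01]), 'qvel': array([-3.23691799e-04,  2.00736969e-04,  1.67420012e-05, -4.89113314e-04,
        2.09754530e-03,  8.95561807e-05]), 'tau': array([-1.37470306e-03, -6.12649655e+01, -2.58181626e+01,  6.91825664e-02,
        4.81887453e-02, -8.40079042e-05]), 'eef_pos': array([ 264.34925422, -566.06295299,  208.45201903]), 'tcp_rot': array([3.01265212, 1.5696439 , 1.87865397]), 'ft_force': array([0.29160465, 0.74164488, 0.096425  ]), 'moment': array([-0.04691469, -0.02349406,  0.00985038]), 'opening': 1.0015549512794293}
scene {'fx': 365.6765327505466, 'fy': 365.6765327505466, 'cx': 262.84931664349654, 'cy': 191.76687765696747, 'D': array([-0.01405108,  0.        ,  0.        ,  0.        ,  0.        ]), 'pose': array([[-7.81455675e-01, -3.49744221e-01,  5.16726240e-01,
         8.38227338e+01],
       [-6.23907477e-01,  4.48808498e-01, -6.39773704e-01,
         5.75322507e+02],
       [-8.15397224e-03, -8.22344157e-01, -5.68931983e-01,
         5.7154594
[... 465 characters left out ...]
5840865e-02, -9.46331596e-02, -9.95390226e-01,
         1.00297788e+03],
       [ 0.00000000e+00,  0.00000000e+00,  0.00000000e+00,
         1.00000000e+00]])}
wrist {'fx': 278.7521156736694, 'fy': 278.7521156736694, 'cx': 253.9982801462074, 'cy': 187.59934189270615, 'D': array([-0.05329653,  0.        ,  0.        ,  0.        ,  0.        ]), 'hand_eye': array([[-1.16824169e-04, -2.48306304e-01,  9.68681561e-01,
        -1.75539675e+02],
       [ 1.92509552e-04, -9.68681555e-01, -2.48306279e-01,
         6.93175525e+01],
       [ 9.99999975e-01,  1.57472278e-04,  1.60966753e-04,
        -8.23048318e-02],
       [ 0.00000000e+00,  0.00000000e+00,  0.00000000e+00,
         1.00000000e+00]])}
```

View pics/scene0.png

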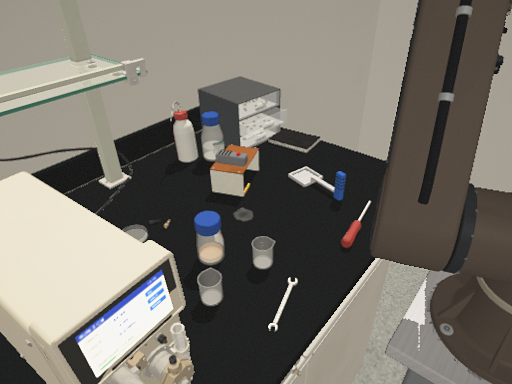

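View pics/top0.png

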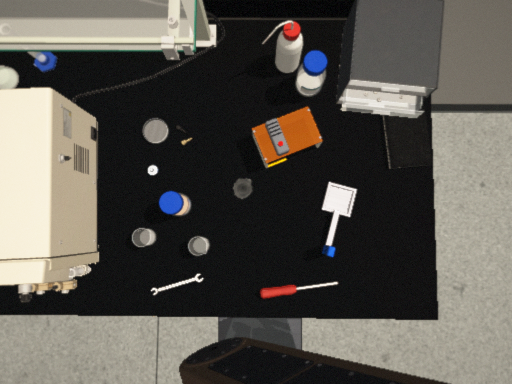

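View pics/wrist0.png

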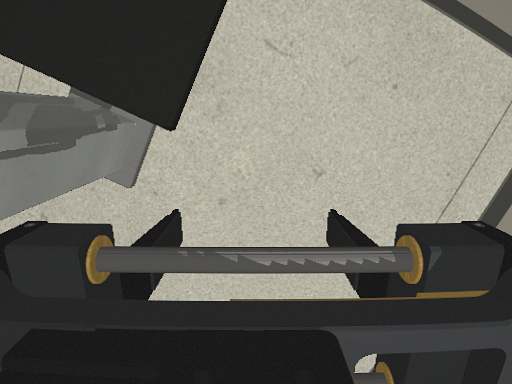

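```bash
cat > h.py <<'E'
from cell import env
import numpy as np, cv2
from scipy.spatial.transform import Rotation as R
def K(c): return np.array([[c['fx'],0,c['cx']],[0,c['fy'],c['cy']],[0,0,1]])
def tool(s=None):
    s=s or env.state(); T=np.eye(4); T[:3,:3]=R.from_euler('xyz',s['tcp_rot']).as_matrix(); T[:3,3]=s['eef_pos']; return T
def pose(n,s=None):
    c=env.get_calibration(n)
    return c, (tool(s)@c['hand_eye'] if n=='wrist' else c['pose'])
def px2w(n,uv,z=0,s=None):
    c,P=pose(n,s); p=cv2.undistortPoints(np.array(uv,float).reshape(-1,1,2),K(c),c['D']).reshape(-1,2)
    d=np.c_[p,np.ones(len(p))]@P[:3,:3].T; o=P[:3,3]
    return o+d*((np.broadcast_to(z,len(p))-o[2])/d[:,2])[:,None]
def w2px(n,X,s=None):
    c,P=pose(n,s); V=np.linalg.inv(P)
    return cv2.projectPoints(np.array(X,float).reshape(-1,1,3),cv2.Rodrigues(V[:3,:3])[0],V[:3,3],K(c),c['D'])[0].reshape(-1,2)
def snap(n,f,crop=None,sc=1):
    s=env.state(); im=env.read_camera(n)[:,:,::-1].copy(); cv2.imwrite(f'pics/{f}_raw.png',im)
    if crop: x0,y0,x1,y1=crop; im=im[y0:y1,x0:x1]
    cv2.imwrite(f'pics/{f}.png',cv2.resize(im,None,fx=sc,fy=sc,interpolation=cv2.INTER_CUBIC)); return s
E
python3 - <<'E'
from h import *
im=cv2.imread('pics/top0.png')
cv2.imwrite('pics/t1.png',cv2.resize(im[100:280,110:270],None,fx=3.3,fy=3.3,interpolation=cv2.INTER_CUBIC))
cv2.imwrite('pics/t2.png',cv2.resize(im[95:265,240:370],None,fx=3.5,fy=3.5,interpolation=cv2.INTER_CUBIC))
im=cv2.imread('pics/scene0.png')
cv2.imwrite('pics/s1.png',cv2.resize(im[130:310,130:370],None,fx=3.3,fy=3.3,interpolation=cv2.INTER_CUBIC))
print(px2w('top',[(144,237),(199,245),(243,188),(155,130),(153,170),(330,252),(340,199)],0))
E
```

```text
[[ 452.93059754  286.16957256    0.        ]
 [ 434.37548086  147.51451234    0.        ]
 [ 578.44623693   39.35488445    0.        ]
 [ 726.68447768  267.68411675    0.        ]
 [ 622.77016114  269.32787944    0.        ]
 [ 420.41457675 -178.68407288    0.        ]
 [ 552.55545264 -204.77711197    0.        ]]
```

View pics/t1.png

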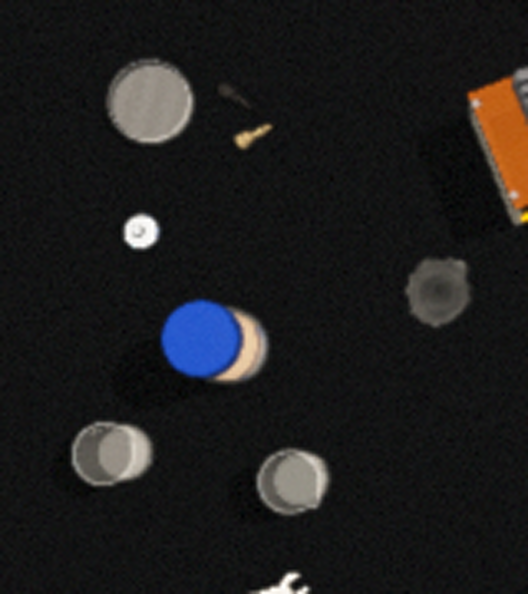

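View pics/t2.png

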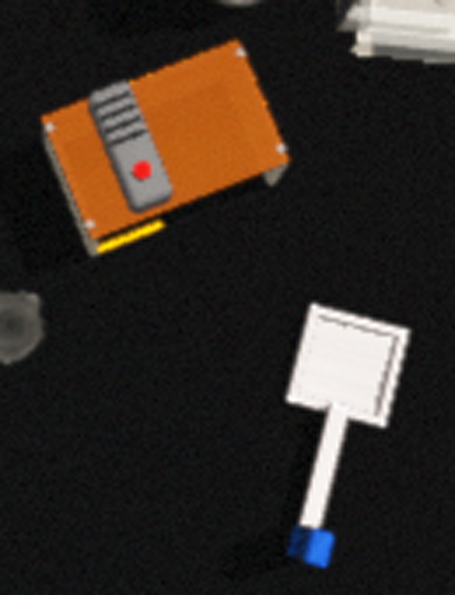

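View pics/s1.png

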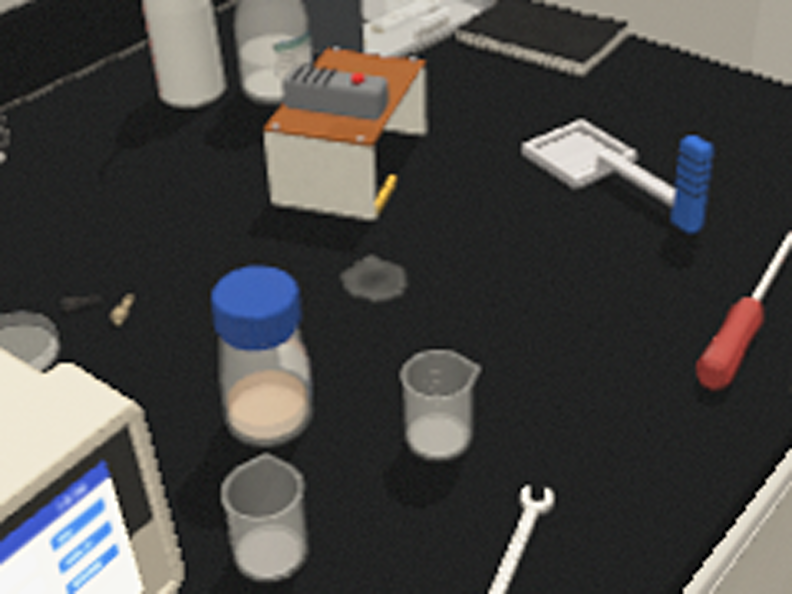

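```bash
cat > fit.py <<'E'
from h import *
from scipy.optimize import least_squares
def fit(obs,x0):
    # obs: list of (cam, local xyz, uv); pose x,y,yaw
    def res(p):
        c,s=np.cos(p[2]),np.sin(p[2]); r=[]
        for cam,l,uv in obs:
            X=[p[0]+c*l[0]-s*l[1],p[1]+s*l[0]+c*l[1],l[2]]
            r.append(w2px(cam,X)[0]-uv)
        return np.array(r).ravel()
    o=least_squares(res,x0,loss='soft_l1'); return o.x,res(o.x).reshape(-1,2).round(1)
E
python3 - <<'E'
from fit import *
T=lambda u,v:np.array([240+u/3.5,95+v/3.5]) 
S=lambda u,v:np.array([130+u/3.3,130+v/3.3])
A=lambda u,v:np.array([110+u/3.3,100+v/3.3])
top=[('top',l,T(*q)) for l,q in [((36,36,10),(313,303)),((36,-36,10),(410,328)),((-36,-36,10),(385,427)),((-36,36,10),(287,402))]]
sc=[('scene',l,S(*q)) for l,q in [((36,36,10),(523,146)),((36,-36,10),(582,119)),((-36,36,10),(575,186)),((-130,0,80),(696,143))]]
for o in (top,sc,top+sc): print('carrier',*fit(o,[552,-205,-.2]))
b=[('top',l,T(*q)) for l,q in [((46,98,74),(41,117)),((46,-47,74),(238,40)),((-46,-47,74),(289,158)),((-46,98,74),(93,238))]]
bs=[('scene',l,S(*q)) for l,q in [((46,98,74),(265,128)),((46,98,0),(270,205)),((-46,98,74),(376,140)),((-46,98,0),(377,218)),((-46,-47,74),(426,60))]]
for o in (b,bs,b+bs): print('bridge',*fit(o,[690,-60,.36]))
def pt(o,x0): return fit(o,x0)
for nm,o in dict(beak=[('top',(0,0,58),A(103,454)),('top',(0,0,0),A(124,453)),('scene',(0,0,58),S(262,486)),('scene',(0,0,3),S(270,552))],
  bot=[('top',(0,0,111),A(201,339)),('scene',(0,0,111),S(257,292)),('scene',(0,0,0),S(267,418))],
  other=[('top',(0,0,58),A(290,482)),('scene',(0,0,58),S(436,374)),('scene',(0,0,3),S(438,437))],
  filt=[('top',(0,0,14),A(141,231))]).items(): print(nm,*fit(o,[500,200,0]))
print(px2w('top',[(98,130),(98,250),(98,265)],0)[:,:2],px2w('top',[(98,130),(98,250)],200)[:,:2],px2w('top',[(155,290),(200,277)],0)[:,:2])
E
```

```text
carrier [ 5.51137635e+02 -2.01925270e+02 -2.52518567e-01] [[-0.4  0.1]
 [ 0.1  0.3]
 [ 0.3 -0. ]
 [ 0.  -0.4]]
carrier [ 5.48620849e+02 -1.96247224e+02 -2.67695520e-01] [[-0.6 -0.1]
 [ 0.1  0.4]
 [ 0.1 -1.2]
 [ 0.3  0.6]]
carrier [ 5.51010066e+02 -2.01059147e+02 -2.64883704e-01] [[-0.5  0. ]
 [-0.2  0.6]
 [-0.3  0.2]
 [-0.5 -0.6]
 [-0.4 -1.1]
 [ 0.3 -0.5]
 [ 0.4 -2.3]
 [ 0.5 -0.6]]
bridge [ 7.08804843e+02 -9.11143116e+01  3.96313140e-01] [[-0.1 -0.2]
 [-0.  -1. ]
 [ 0.5  0.4]
 [-0.3  0.6]]
bridge [ 7.08889170e+02 -9.10338397e+01  4.06517441e-01] [[-0.1 -0.2]
 [ 0.8 -0.5]
 [-0.5  0.8]
 [ 0.2  0.5]
 [-0.3 -0.5]]
bridge [ 7.08726678e+02 -9.11866092e+01  4.00081669e-01] [[-0.1 -0. ]
 [-0.1 -1. ]
 [ 0.6  0.4]
 [-0.1  0.8]
 [-0.2 -0.3]
 [ 0.7 -0.6]
 [-0.7  0.8]
 [ 0.1  0.5]
 [-0.2 -0.5]]
beak [453.5863603  276.44984593   0.        ] [[-0.4 -0.5]
 [ 0.3 -0.5]
 [ 0.2  0.5]
 [ 0.4  0.1]]
bot [532.85781922 196.94222657   0.        ] [[-0.7 -0.4]
 [-0.2 -1. ]
 [ 1.6  0.5]]
other [434.89173853 142.94193869   0.        ] [[-0.9 -0.4]
 [ 0.5 -0.2]
 [ 0.1 -0.2]]
filt [620.62710523 266.092087     0.        ] [[0. 0.]]
[[725.80124678 415.01367053]
 [419.51354937 400.53667421]
 [382.45444054 398.75957938]] [[674.71210033 329.91708041]
 [429.50006666 318.32688682]] [[322.83536489 254.04640852]
 [355.71143097 143.18727566]]
```

```bash
python3 - <<'E'
from h import *
for q in [(97,262),(97,245),(97,130)]:
  for z in range(0,400,50):
    X=px2w('top',[q],z); print(q,z,X[0,:2].round(),w2px('scene',X)[0].round())
im=cv2.imread('pics/top0.png')
cv2.imwrite('pics/t3.png',cv2.resize(im[80:310,0:220],None,fx=2.6,fy=2.6,interpolation=cv2.INTER_CUBIC))
im=cv2.imread('pics/scene0.png')
cv2.imwrite('pics/s3.png',cv2.resize(im[164:384,0:300],None,fx=2.6,fy=2.6,interpolation=cv2.INTER_CUBIC))
E
```

```text
(97, 262) 0 [390. 402.] [186. 366.]
(97, 262) 50 [394. 381.] [190. 338.]
(97, 262) 100 [398. 360.] [194. 308.]
(97, 262) 150 [402. 340.] [198. 277.]
(97, 262) 200 [406. 319.] [203. 244.]
(97, 262) 250 [410. 299.] [208. 210.]
(97, 262) 300 [414. 278.] [213. 174.]
(97, 262) 350 [418. 257.] [219. 136.]
(97, 245) 0 [432. 404.] [168. 352.]
(97, 245) 50 [434. 383.] [172. 325.]
(97, 245) 100 [436. 362.] [177. 297.]
(97, 245) 150 [438. 342.] [182. 267.]
(97, 245) 200 [439. 321.] [187. 236.]
(97, 245) 250 [441. 300.] [192. 202.]
(97, 245) 300 [443. 279.] [198. 167.]
(97, 245) 350 [445. 259.] [204. 131.]
(97, 130) 0 [726. 418.] [ 71. 276.]
(97, 130) 50 [713. 396.] [ 77. 255.]
(97, 130) 100 [700. 375.] [ 83. 234.]
(97, 130) 150 [687. 353.] [ 90. 211.]
(97, 130) 200 [675. 332.] [ 96. 186.]
(97, 130) 250 [662. 311.] [104. 160.]
(97, 130) 300 [649. 289.] [112. 132.]
(97, 130) 350 [636. 268.] [120. 102.]
```

View pics/t3.png

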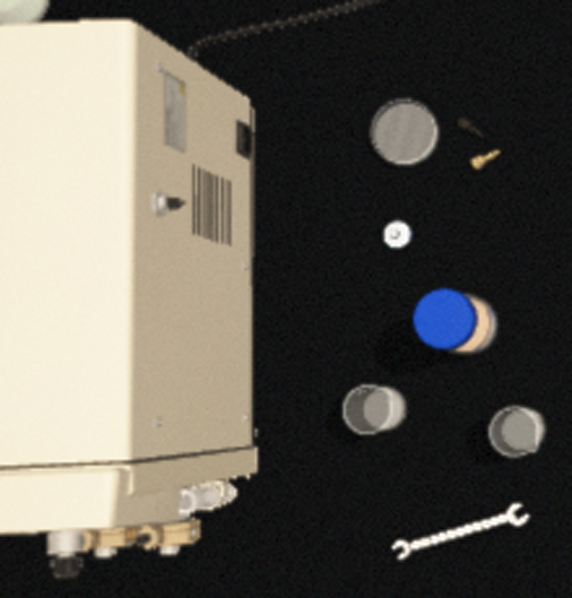

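View pics/s3.png

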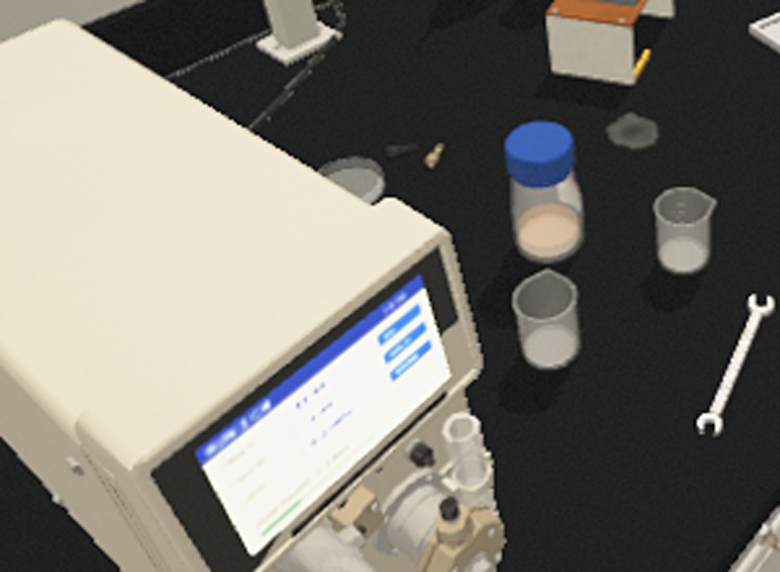

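```bash
cat > plan.py <<'E'
from h import *
import sys
def wrap(a): return (a+np.pi)%(2*np.pi)-np.pi
def info():
    s=env.state();T=tool(s); th=np.arctan2(T[1,2],T[0,2]); 
    print('t',round(s['t'],2),'p',s['eef_pos'].round(1),'th',round(th,4),'tilt',T[2,0].round(5),T[2,2].round(4),T[2,1].round(4),'q',s['joints'].round(3),'F',s['ft_force'].round(1),'M',s['moment'].round(2),'op',round(s['opening']*95.1,1)); return s,T,th
def to(x,y,z,th,n):
    """n rows world straight line with levelled tool, ideal"""
    s,T,t0=info(); p=T[:3,3]
    tgt=np.array([x,y,z]); dth=wrap(th-t0); 
    M=np.eye(3); M[:,0]=[0,0,-1]; M[:,1]=[-np.sin(th),np.cos(th),0]; M[:,2]=[np.cos(th),np.sin(th),0]
    rv=R.from_matrix(T[:3,:3].T@M).as_rotvec()
    print('total rv',rv.round(4),'in tool shift',(T[:3,:3].T@(tgt-p)).round(1))
    d=(tgt-p)/n
    for i in range(n):
        Ti=T[:3,:3]@R.from_rotvec(rv*i/n).as_matrix()
        print([*(Ti.T@d).round(1).tolist(),*(rv/n).round(4).tolist()])
if __name__=='__main__':
    a=list(map(float,sys.argv[1:])); 
    to(*a[:4],int(a[4])) if a else info()
E
python3 plan.py; python3 plan.py 453.5 276.5 209 -2.62 14
```

```text
t 0.15 p [ 264.4 -566.1  208.6] th -1.134 tilt -1.0 -0.0008 0.0001 q [-1.24   0.491  1.559  0.     1.092 -0.106] F [ 0.6  0.1 -0.2] M [-0.05 -0.01 -0.04] op 94.7
t 0.15 p [ 264.4 -566.1  208.6] th -1.134 tilt -1.0 -0.0008 0.0001 q [-1.24   0.491  1.559  0.     1.092 -0.106] F [ 0.6  0.1 -0.2] M [-0.05 -0.01 -0.04] op 94.7
total rv [ 1.486e+00 -7.000e-04  5.000e-04] in tool shift [ 2.000e-01  5.278e+02 -6.835e+02]
[0.0, 37.7, -48.8, 0.1061, -0.0001, 0.0]
[0.0, 32.3, -52.5, 0.1061, -0.0001, 0.0]
[0.0, 26.6, -55.7, 0.1061, -0.0001, 0.0]
[0.0, 20.5, -58.2, 0.1061, -0.0001, 0.0]
[0.0, 14.2, -60.0, 0.1061, -0.0001, 0.0]
[0.0, 7.8, -61.2, 0.1061, -0.0001, 0.0]
[0.0, 1.3, -61.7, 0.1061, -0.0001, 0.0]
[-0.0, -5.3, -61.5, 0.1061, -0.0001, 0.0]
[-0.0, -11.7, -60.6, 0.1061, -0.0001, 0.0]
[-0.0, -18.1, -59.0, 0.1061, -0.0001, 0.0]
[-0.0, -24.2, -56.7, 0.1061, -0.0001, 0.0]
[-0.0, -30.1, -53.8, 0.1061, -0.0001, 0.0]
[-0.0, -35.6, -50.3, 0.1061, -0.0001, 0.0]
[-0.0, -40.8, -46.3, 0.1061, -0.0001, 0.0]
```

```bash
python3 plan.py 540 -190 230 -1.134 8
```

```text
t 0.15 p [ 264.4 -566.1  208.6] th -1.134 tilt -1.0 -0.0008 0.0001 q [-1.24   0.491  1.559  0.     1.092 -0.106] F [ 0.6  0.1 -0.2] M [-0.05 -0.01 -0.04] op 94.7
total rv [-0.     -0.0008 -0.0001] in tool shift [ -21.2  408.9 -224.2]
[-2.6, 51.1, -28.0, -0.0, -0.0001, -0.0]
[-2.6, 51.1, -28.0, -0.0, -0.0001, -0.0]
[-2.7, 51.1, -28.0, -0.0, -0.0001, -0.0]
[-2.7, 51.1, -28.0, -0.0, -0.0001, -0.0]
[-2.7, 51.1, -28.0, -0.0, -0.0001, -0.0]
[-2.7, 51.1, -28.0, -0.0, -0.0001, -0.0]
[-2.7, 51.1, -28.0, -0.0, -0.0001, -0.0]
[-2.7, 51.1, -28.0, -0.0, -0.0001, -0.0]
```

Call:
step_arm:
  rows:
    - [-2.6,51,-28,0,0,0]
    - [-2.6,51,-28,0,0,0]
    - [-2.6,51,-28,0,0,0]
    - [-2.6,51,-28,0,0,0]
    - [-2.6,51,-28,0,0,0]
    - [-2.6,51,-28,0,0,0]
    - [-2.6,51,-28,0,0,0]
    - [-2.6,51,-28,0,0,0]

```text
t: 1.15
eef_pos: [545.4, -182.4, 228.5]
tcp_rot: [-3.024, 1.568, 2.119]
ft_force: [0.7, 0.0, 0.2]
opening: 0.999
```

Call:
step_arm:
  rows:
    - [0,0,0,0,0,0]

```text
t: 1.27
eef_pos: [547.0, -179.3, 228.4]
tcp_rot: [-3.133, 1.568, 2.014]
ft_force: [-0.2, -0.5, -0.4]
opening: 1.001
```

```bash
python3 - <<'E'
from h import *
import json
s=snap('wrist','w1',None,1.5)
json.dump({k:(v.tolist() if hasattr(v,'tolist') else v) for k,v in s.items()},open('w1.json','w'))
import plan; plan.info()
E
```

```text
t 1.32 p [ 546.1 -180.7  228.3] th -1.1379 tilt -1.0 -0.003 -0.0006 q [-0.435  0.402  1.658  0.002  1.085  0.702] F [-0.8  0.6 -0.6] M [0.02 0.01 0.  ] op 95.1
```

View pics/w1.png

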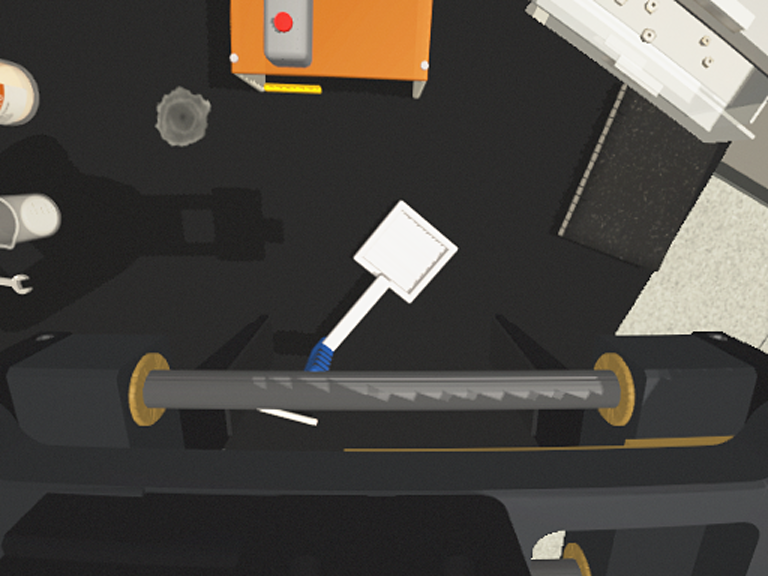

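```bash
python3 - <<'E'
import json, fit
from h import *
s=json.load(open('w1.json'))
import h
def W(X): return h.w2px('wrist',X,s)
o=fit.w2px
fit.w2px=lambda n,X:o(n,X,s)
q=lambda u,v:np.array([u/1.5,v/1.5])
c=[('wrist',l,q(*p)) for l,p in [((36,36,10),(403,200)),((36,-36,10),(458,247)),((-36,-36,10),(410,303)),((-36,36,10),(354,256))]]
print(fit.fit(c,[551,-201,-.26]))
b=[('wrist',l,q(*p)) for l,p in [((-46,98,74),(231,77)),((-46,-47,74),(431,80)),((-46,41,10),(321,88)),((-46,-41,0),(413,97)),((-46,-47,0),(419,97))]]
print(fit.fit(b,[709,-91,.40]))
im=cv2.imread('pics/w1_raw.png')
cv2.imwrite('pics/w1b.png',cv2.resize(im[0:70,140:300],None,fx=5,fy=5,interpolation=cv2.INTER_CUBIC))
cv2.imwrite('pics/w1c.png',cv2.resize(im[120:250,190:320],None,fx=4.5,fy=4.5,interpolation=cv2.INTER_CUBIC))
E
```

```text
(array([ 5.54397398e+02, -2.01876902e+02, -2.66858129e-01]), array([[-0.3, -1.1],
       [ 1. ,  0.6],
       [-0. , -0. ],
       [-0.4,  0.4]]))
(array([ 7.09832358e+02, -9.09620194e+01,  4.12760939e-01]), array([[ 0.5, -0.6],
       [-1.6, -0.5],
       [-0. ,  3.4],
       [ 0.1,  0. ],
       [ 0.5,  0.1]]))
```

View pics/w1b.png

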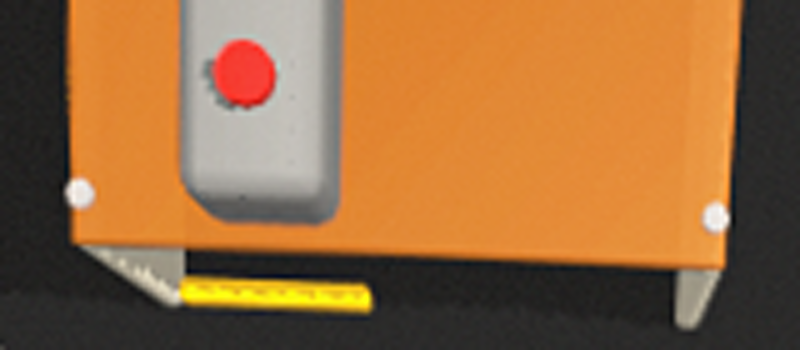

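View pics/w1c.png

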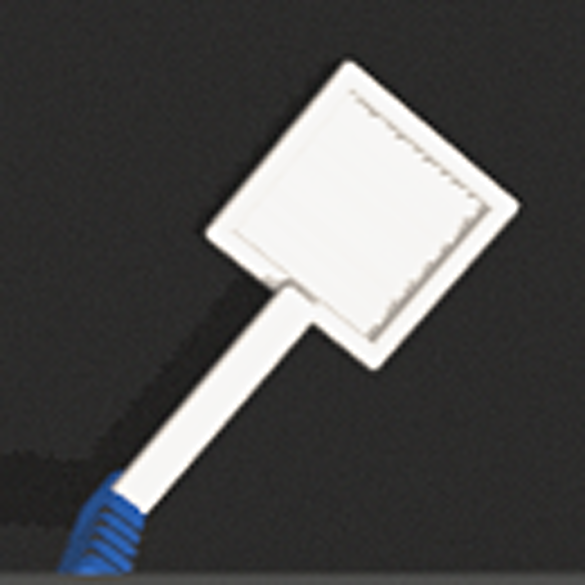

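```bash
python3 - <<'E'
import json, fit
from h import *
s=json.load(open('w1.json'))
o=fit.w2px
fit.w2px=lambda n,X:o(n,X,s)
q=lambda u,v:np.array([u,v])
c=[('wrist',l,q(*p)) for l,p in [((36,36,10),(267.8,133.2)),((36,-36,10),(305.8,165.8)),((-36,-36,10),(273.3,202.6)),((-36,36,10),(235.2,171.8))]]
print(fit.fit(c,[551,-201,-.26]))
b=[('wrist',l,q(*p)) for l,p in [((-46,98,74),(154.2,48.6)),((-46,-47,74),(284.8,53.6)),((-46,41,0),(214.3,62.4)),((-46,-41,0),(275.2,65.2)),((-46,-47,0),(279.2,65.6)),((-46,92,0),(176,60.6))]]
print(fit.fit(b,[709,-91,.40]))
E
python3 plan.py 453.5 276.5 200 0.52 10
```

```text
(array([ 5.53199715e+02, -2.01848123e+02, -2.61465441e-01]), array([[-0. , -0.2],
       [ 0.2, -0. ],
       [-0.2,  0. ],
       [ 0. ,  0.2]]))
(array([ 7.10171633e+02, -9.11209180e+01,  3.88649429e-01]), array([[-0.5, -0.4],
       [ 0.1,  0. ],
       [ 0.1,  0.1],
       [-0.4,  0. ],
       [-0. , -0.1],
       [ 1. ,  0.5]]))
t 1.32 p [ 546.1 -180.7  228.3] th -1.1379 tilt -1.0 -0.003 -0.0006 q [-0.435  0.402  1.658  0.002  1.085  0.702] F [-0.8  0.6 -0.6] M [0.02 0.01 0.  ] op 95.1
total rv [-1.6579 -0.0028 -0.0021] in tool shift [  29.6  107.7 -453.8]
[3.0, 10.8, -45.4, -0.1658, -0.0003, -0.0002]
[2.9, 18.1, -43.0, -0.1658, -0.0003, -0.0002]
[2.9, 25.0, -39.4, -0.1658, -0.0003, -0.0002]
[2.9, 31.1, -34.7, -0.1658, -0.0003, -0.0002]
[2.9, 36.4, -29.1, -0.1658, -0.0003, -0.0002]
[2.9, 40.7, -22.7, -0.1658, -0.0003, -0.0002]
[2.9, 43.9, -15.7, -0.1658, -0.0003, -0.0002]
[2.9, 45.9, -8.2, -0.1658, -0.0003, -0.0002]
[2.8, 46.6, -0.5, -0.1658, -0.0003, -0.0002]
[2.8, 46.1, 7.2, -0.1658, -0.0003, -0.0002]
```

Call:
step_arm:
  rows:
    - [3,11,-45,-0.166,0,0]
    - [3,18,-43,-0.166,0,0]
    - [3,25,-39,-0.166,0,0]
    - [3,31,-35,-0.166,0,0]
    - [3,36,-29,-0.166,0,0]
    - [3,41,-23,-0.166,0,0]
    - [3,44,-16,-0.166,0,0]
    - [3,46,-8,-0.166,0,0]
  grip: 75

```text
t: 2.33
eef_pos: [463.4, 182.0, 203.3]
tcp_rot: [2.597, 1.567, 2.813]
ft_force: [0.4, -0.1, 0.1]
opening: 0.79
```

```bash
python3 plan.py 453.5 276.5 180 0.52 3
```

```text
t 2.33 p [463.4 182.  203.3] th 0.2161 tilt -0.99999 -0.0031 0.0019 q [0.24  0.319 1.869 0.002 0.956 0.023] F [ 0.4 -0.1  0.1] M [ 0.03 -0.1  -0.04] op 75.1
total rv [-0.3039 -0.0028 -0.0024] in tool shift [23.5 94.3 10.7]
[7.8, 31.4, 3.6, -0.1013, -0.0009, -0.0008]
[7.8, 30.9, 6.7, -0.1013, -0.0009, -0.0008]
[7.8, 30.1, 9.8, -0.1013, -0.0009, -0.0008]
```

Call:
step_arm:
  rows:
    - [8,31,4,-0.101,-0.001,-0.001]
    - [8,31,7,-0.101,-0.001,-0.001]
    - [8,30,10,-0.101,-0.001,-0.001]
    - [0,0,0,0,0,0]

```text
t: 2.82
eef_pos: [454.0, 276.4, 178.2]
tcp_rot: [-2.245, 1.569, -1.717]
ft_force: [0.0, -0.9, 0.1]
opening: 0.787
```

```bash
python3 - <<'E'
from h import *
import plan
s=snap('wrist','w2',None,1.5); plan.info()
print(w2px('wrist',[(453.5,276.5,58),(453.5,276.5,0)],s)*1.5)
E
```

```text
t 2.88 p [454.2 275.6 178.6] th 0.5267 tilt -1.0 -0.0008 -0.0015 q [ 0.422  0.395  1.824 -0.002  0.924 -0.104] F [ 0.1 -0.7 -0.3] M [-0.01 -0.16 -0.  ] op 74.9
[[380.98304045 272.40651751]
 [380.99508403 256.92168191]]
```

View pics/w2.png

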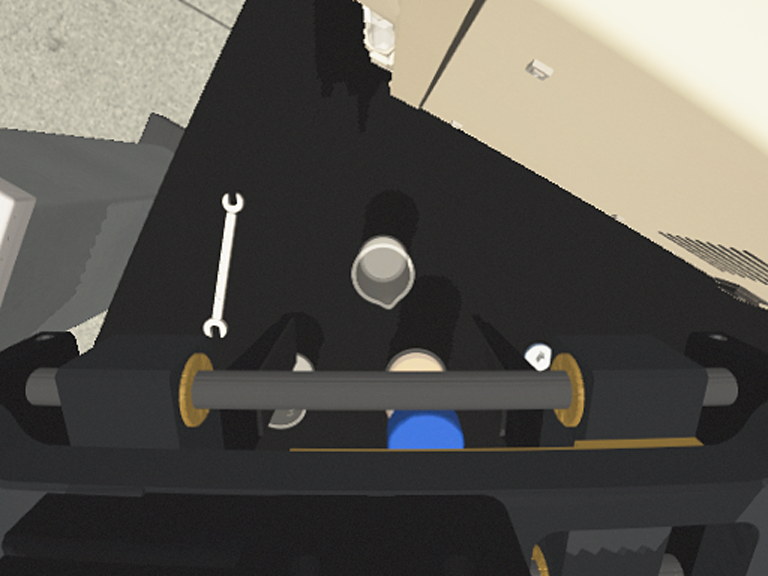

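Call:
step_arm:
  rows:
    - [35,0,1,0,0,0]
    - [35,0,1,0,0,0]
    - [30,0,0,0,0,0]
    - [20,0,0,0,0,0]
    - [15,0,0,0,0,0]
    - [0,0,0,0,0,0]

```text
t: 3.62
eef_pos: [460.0, 267.9, 42.2]
tcp_rot: [-0.833, 1.567, -0.323]
ft_force: [-0.6, -0.6, -0.5]
opening: 0.789
```

```bash
python3 - <<'E'
from h import *
import plan
s=snap('wrist','w3',None,1.5); plan.info()
print(w2px('wrist',[(454.5,277.0,58),(454.5,277,0)],s)*1.5)
E
```

```text
t 3.67 p [460.3 268.2  42.8] th 0.5099 tilt -0.99999 0.0036 -0.0029 q [ 0.405  0.595  1.94  -0.004  0.602 -0.101] F [ 1.  -0.5 -0.1] M [-0.03 -0.14 -0.01] op 75.3
[[380.95789344 324.99612389]
 [380.59475479 287.06924158]]
```

View pics/w3.png

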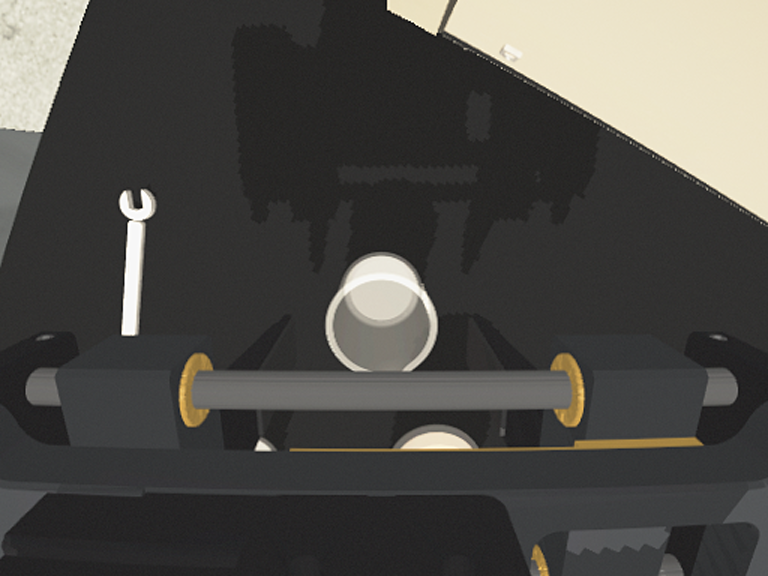

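Call:
step_arm:
  rows:
    - [1,5.5,-0.5,0,-0.003,0.003]
    - [0.5,5,0,0,0,0]
    - [0,0,0,0,0,0]

```text
t: 4.05
eef_pos: [455.1, 278.0, 43.2]
tcp_rot: [0.004, 1.561, 0.513]
ft_force: [-0.1, 0.3, -0.2]
opening: 0.788
```

```bash
python3 plan.py 454.5 277 42 0.52 1
```

```text
t 4.05 p [455.1 278.   43.2] th 0.5094 tilt -0.99995 0.01 0.0 q [ 0.424  0.593  1.943  0.002  0.595 -0.087] F [-0.1  0.3 -0.2] M [ 0.01 -0.09  0.02] op 74.9
total rv [-0.0106  0.01    0.    ] in tool shift [ 1.1 -0.6 -1.1]
[1.1, -0.6, -1.1, -0.0106, 0.01, 0.0]
```

Call:
step_arm:
  rows:
    - [0.5,-0.5,-0.5,0,0.005,0]
    - [0,0,0,0,0,0]
    - [0,0,0,0,0,0]
    - [0,0,0,0,0,0]
    - [0,0,0,0,0,0]
    - [0,0,0,0,0,0]
  grip: 30

```text
t: 4.8
eef_pos: [455.1, 277.5, 43.0]
tcp_rot: [-0.011, 1.566, 0.499]
ft_force: [-1.2, 0.6, 0.9]
opening: 0.468
```

```bash
python3 plan.py
```

```text
t 4.8 p [455.1 277.5  43. ] th 0.5098 tilt -0.99999 0.0052 -0.0001 q [ 4.230e-01  5.950e-01  1.941e+00  1.000e-03  6.010e-01 -8.700e-02] F [-1.2  0.6  0.9] M [ 0.06 -0.09  0.05] op 44.5
```

Call:
step_arm:
  rows:
    - [-15,0,0,0,0.005,0]
    - [-35,0,0,0,0,0]
    - [-45,0,0,0,0,0]
    - [-45,0,0,0,0,0]
    - [-15,0,0,0,0,0]

```text
t: 5.42
eef_pos: [454.3, 277.0, 201.1]
tcp_rot: [3.078, 1.567, -2.696]
ft_force: [-0.1, -0.2, -0.3]
opening: 0.466
```

```bash
python3 plan.py 552.5 -202 195 -1.832 15
```

```text
t 5.42 p [454.3 277.  201.1] th 0.5096 tilt -0.99999 -0.0042 0.0003 q [ 0.423  0.37   1.793 -0.     0.983 -0.086] F [-0.1 -0.2 -0.3] M [-0.01 -0.13 -0.04] op 44.3
total rv [ 2.3416 -0.0024  0.0047] in tool shift [   6.6 -466.  -147.9]
[0.4, -31.1, -9.9, 0.1561, -0.0002, 0.0003]
[0.4, -32.2, -4.9, 0.1561, -0.0002, 0.0003]
[0.4, -32.6, 0.2, 0.1561, -0.0002, 0.0003]
[0.4, -32.2, 5.2, 0.1561, -0.0002, 0.0003]
[0.4, -31.0, 10.2, 0.1561, -0.0002, 0.0003]
[0.4, -29.0, 14.9, 0.1561, -0.0002, 0.0003]
[0.4, -26.4, 19.2, 0.1561, -0.0002, 0.0003]
[0.4, -23.1, 23.0, 0.1561, -0.0002, 0.0003]
[0.4, -19.2, 26.4, 0.1561, -0.0002, 0.0003]
[0.4, -14.9, 29.0, 0.1561, -0.0002, 0.0003]
[0.4, -10.2, 31.0, 0.1561, -0.0002, 0.0003]
[0.4, -5.2, 32.2, 0.1561, -0.0002, 0.0003]
[0.4, -0.2, 32.6, 0.1561, -0.0002, 0.0003]
[0.4, 4.9, 32.2, 0.1561, -0.0002, 0.0003]
[0.4, 9.9, 31.1, 0.1561, -0.0002, 0.0003]
```

Call:
step_arm:
  rows:
    - [0,-31,-10,0.156,0,0]
    - [0,-32,-5,0.156,0,0]
    - [0,-33,0,0.156,0,0]
    - [0,-32,5,0.156,0,0]
    - [0,-31,10,0.156,0,0]
    - [0,-29,15,0.156,0,0]
    - [0,-26,19,0.156,0,0]
    - [0,-23,23,0.156,0,0]

```text
t: 6.42
eef_pos: [503.0, 15.2, 202.9]
tcp_rot: [-1.774, 1.57, -2.548]
ft_force: [0.3, -0.2, -1.6]
opening: 0.466
```

```bash
python3 plan.py 552.5 -202 195 -1.832 8
```

```text
t 6.42 p [503.   15.2 202.9] th -0.7745 tilt -1.0 -0.0002 -0.0008 q [-1.010e-01  3.260e-01  1.859e+00 -1.000e-03  9.570e-01  6.740e-01] F [ 0.3 -0.2 -1.6] M [-0.04 -0.   -0.  ] op 44.3
total rv [1.0575e+00 3.0000e-04 8.0000e-04] in tool shift [   8.  -120.6  187.3]
[1.0, -15.1, 23.4, 0.1322, 0.0, 0.0001]
[1.0, -11.9, 25.2, 0.1322, 0.0, 0.0001]
[1.0, -8.4, 26.5, 0.1322, 0.0, 0.0001]
[1.0, -4.9, 27.4, 0.1322, 0.0, 0.0001]
[1.0, -1.2, 27.8, 0.1322, 0.0, 0.0001]
[1.0, 2.5, 27.7, 0.1322, 0.0, 0.0001]
[1.0, 6.1, 27.2, 0.1322, 0.0, 0.0001]
[1.0, 9.6, 26.1, 0.1322, 0.0, 0.0001]
```

Call:
step_arm:
  rows:
    - [1,-15,23,0.132,0,0]
    - [1,-12,25,0.132,0,0]
    - [1,-8,26,0.132,0,0]
    - [1,-5,27,0.132,0,0]
    - [1,-1,28,0.132,0,0]
    - [1,2.5,28,0.132,0,0]
    - [1,6,27,0.132,0,0]
    - [1,10,26,0.132,0,0]

```text
t: 7.42
eef_pos: [548.9, -209.4, 194.0]
tcp_rot: [-1.359, 1.569, 3.056]
ft_force: [0.4, 0.1, -0.1]
opening: 0.463
```

```bash
python3 plan.py 552.5 -202 110 -1.832 3
```

```text
t 7.42 p [ 548.9 -209.4  194. ] th -1.8681 tilt -1.0 0.0004 -0.0021 q [-4.760e-01  4.540e-01  1.670e+00 -1.000e-03  1.020e+00  1.392e+00] F [ 0.4  0.1 -0.1] M [ 0.03  0.04 -0.01] op 44.0
total rv [-0.0361  0.0004  0.0021] in tool shift [84.   1.4 -8.1]
[28.0, 0.5, -2.7, -0.012, 0.0001, 0.0007]
[28.0, 0.5, -2.7, -0.012, 0.0001, 0.0007]
[28.0, 0.5, -2.7, -0.012, 0.0001, 0.0007]
```

Call:
step_arm:
  rows:
    - [28,1,-3,-0.012,0,0]
    - [28,1,-3,-0.012,0,0]
    - [28,1,-2,-0.012,0,0]
    - [0,0,0,0,0,0]

```text
t: 7.92
eef_pos: [554.0, -204.8, 107.5]
tcp_rot: [-1.273, 1.569, -3.109]
ft_force: [-0.2, -0.0, -0.5]
opening: 0.462
```

```bash
python3 - <<'E'
from h import *
import plan
s=snap('wrist','w4',None,1.5); plan.info()
c,sn=np.cos(-.262),np.sin(-.262)
for l in [(36,36,10),(36,-36,10),(-36,-36,10),(-36,36,10),(0,0,4)]:
    print(l,w2px('wrist',[552.5+c*l[0]-sn*l[1],-202+sn*l[0]+c*l[1],l[2]],s)*1.5)
snap('scene','s4',(220,120,380,240),4.5)
snap('top','t4',(270,140,390,260),4.5)
E
```

```text
t 7.97 p [ 554.6 -205.2  108.8] th -1.8365 tilt -1.0 0.001 0.0002 q [-4.660e-01  5.600e-01  1.746e+00 -1.000e-03  8.350e-01  1.372e+00] F [ 0.3  0.1 -0.1] M [0.   0.02 0.02] op 44.0
(36, 36, 10) [[321.93343955 230.28749872]]
(36, -36, 10) [[431.93697084 229.90052743]]
(-36, -36, 10) [[429.13745433 333.02595571]]
(-36, 36, 10) [[325.93188915 333.34504782]]
(0, 0, 4) [[377.30170217 281.06791203]]
```

View pics/w4.png

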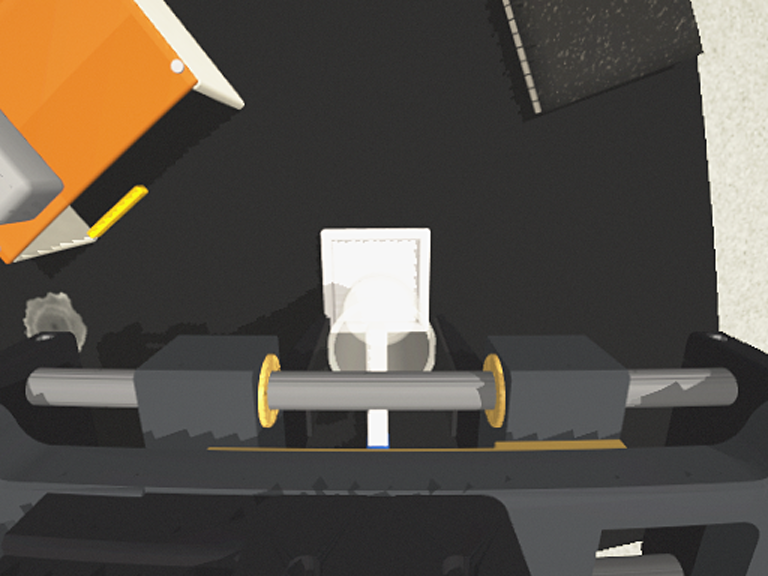

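View pics/s4.png

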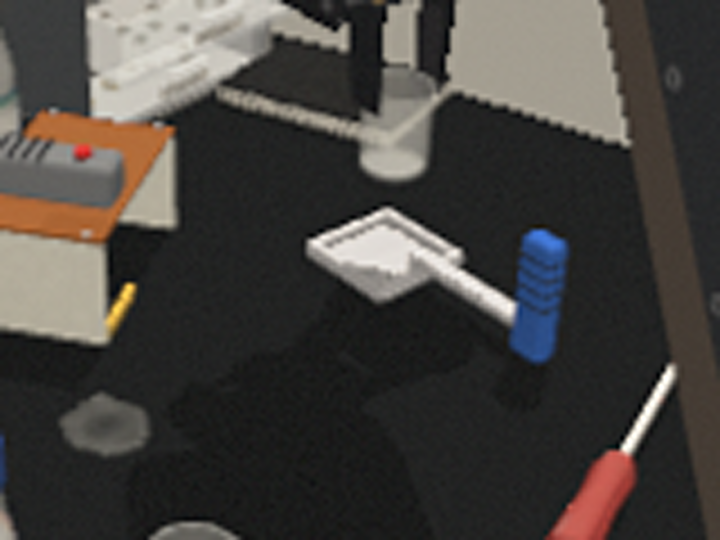

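Call:
step_arm:
  rows:
    - [18,-1.5,-1.5,0,0,0]
    - [18,-1,-1,0,0,0]
    - [12,0,0,0,0,0]
    - [5,0,0,0,0,0]
    - [0,0,0,0,0,0]

```text
t: 8.7
eef_pos: [556.3, -204.0, 61.6]
tcp_rot: [1.295, 1.558, -0.543]
ft_force: [-0.6, -0.3, -0.5]
opening: 0.467
```

```bash
python3 plan.py 552.4 -202 48 -1.832 1
```

```text
t 8.7 p [ 556.3 -204.    61.6] th -1.8372 tilt -0.99992 0.0035 0.0122 q [-0.463  0.623  1.785 -0.002  0.721  1.376] F [-0.6 -0.3 -0.5] M [ 0.05  0.02 -0.02] op 44.4
total rv [-0.0051  0.0035 -0.0122] in tool shift [13.5 -4.5 -1. ]
[13.5, -4.5, -1.0, -0.0051, 0.0035, -0.0122]
```

Call:
step_arm:
  rows:
    - [3,-2.5,-1,-0.004,0.003,-0.008]
    - [3,-2,0,0,0,-0.003]
    - [0,0,0,0,0,0]

```text
t: 9.07
eef_pos: [552.4, -202.0, 56.2]
tcp_rot: [1.274, 1.569, -0.559]
ft_force: [-0.5, -0.4, 0.1]
opening: 0.468
```

```bash
python3 plan.py 552.4 -202 48 -1.832 1; python3 - <<'E'
from h import *
snap('scene','s5',(220,120,380,240),4.5)
snap('top','t5',(270,140,390,260),4.5)
E
```

```text
t 9.07 p [ 552.4 -202.    56.2] th -1.8329 tilt -1.0 0.0006 0.0018 q [-0.463  0.629  1.792 -0.     0.718  1.37 ] F [-0.5 -0.4  0.1] M [0.06 0.01 0.04] op 44.5
total rv [-0.0009  0.0006 -0.0018] in tool shift [ 8.2 -0.   0. ]
[8.2, -0.0, 0.0, -0.0009, 0.0006, -0.0018]
```

View pics/s5.png

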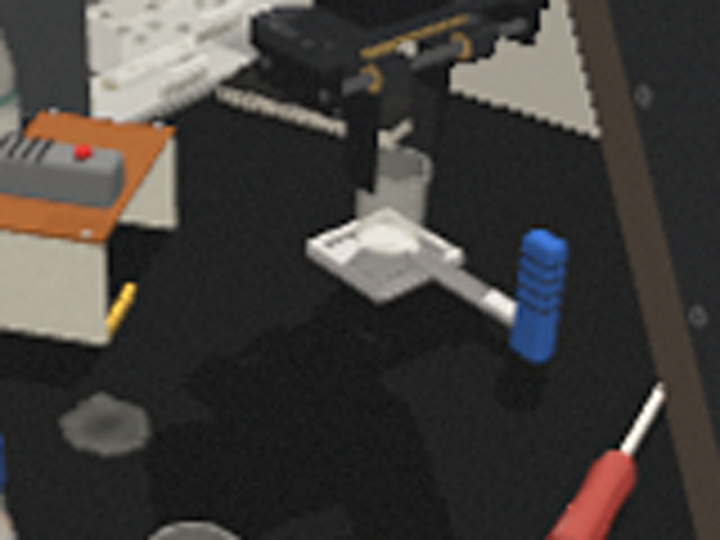

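Beaker sits just over the recess centre. I lower it until contact.

Call:
step_arm:
  rows:
    - [4,0,0,0,0,-0.002]
    - [3.5,0,0,0,0,0]
    - [0,0,0,0,0,0]

```text
t: 9.55
eef_pos: [552.7, -202.1, 48.3]
tcp_rot: [0.311, 1.57, -1.521]
ft_force: [-0.0, -0.3, -0.9]
opening: 0.463
```

```bash
python3 plan.py 552.4 -202 47 -1.832 1
```

```text
t 9.55 p [ 552.7 -202.1   48.3] th -1.8329 tilt -1.0 0.0007 0.0002 q [-4.630e-01  6.420e-01  1.795e+00 -1.000e-03  7.040e-01  1.371e+00] F [-0.  -0.3 -0.9] M [ 0.05  0.07 -0.02] op 44.1
total rv [-0.0009  0.0007 -0.0002] in tool shift [ 1.3 -0.3 -0.1]
[1.3, -0.3, -0.1, -0.0009, 0.0007, -0.0002]
```

Call:
step_arm:
  rows:
    - [1,0,0,0,0,0]
    - [0.5,0,0,0,0,0]
    - [0,0,0,0,0,0]

```text
t: 9.93
eef_pos: [552.9, -202.2, 47.0]
tcp_rot: [0.82, 1.57, -1.013]
ft_force: [-0.1, 0.2, 0.2]
opening: 0.463
```

```bash
python3 plan.py
```

```text
t 9.93 p [ 552.9 -202.2   47. ] th -1.8329 tilt -1.0 0.0007 0.0008 q [-4.620e-01  6.440e-01  1.796e+00 -1.000e-03  7.010e-01  1.371e+00] F [-0.1  0.2  0.2] M [-0.01  0.04 -0.  ] op 44.0
```

Call:
step_arm:
  rows:
    - [0.8,0,0,0,0,0]
    - [0,0,0,0,0,0]

```text
t: 10.18
eef_pos: [553.2, -202.2, 47.1]
tcp_rot: [1.153, 1.569, -0.679]
ft_force: [-0.4, -0.6, -1.0]
opening: 0.467
```

```bash
python3 plan.py
```

```text
t 10.18 p [ 553.2 -202.2   47.1] th -1.8329 tilt -1.0 0.0009 0.002 q [-4.620e-01  6.440e-01  1.796e+00 -1.000e-03  7.000e-01  1.371e+00] F [-0.4 -0.6 -1. ] M [0.08 0.05 0.03] op 44.5
```

Call:
step_arm:
  rows:
    - [0,0,0,0,0,0]
    - [0,0,0,0,0,0]
    - [0,0,0,0,0,0]
    - [0,0,0,0,0,0]
  grip: 66

```text
t: 10.68
eef_pos: [553.1, -202.3, 46.7]
tcp_rot: [1.074, 1.569, -0.759]
ft_force: [-0.1, 0.3, 0.6]
opening: 0.691
```

Call:
step_arm:
  rows:
    - [-15,0,0,0,0,0]
    - [-40,0,0,0,0,0]
    - [-45,0,0,0,0,0]

```text
t: 11.05
eef_pos: [551.8, -201.6, 148.3]
tcp_rot: [-1.637, 1.567, 2.814]
ft_force: [-0.4, 0.0, 1.6]
opening: 0.692
```

```bash
python3 - <<'E'
from h import *
import plan
c,s=np.cos(-.262),np.sin(-.262); g=np.array([552.3-130*c,-201.8-130*s]); print('grip',g)
plan.to(*g,145,-1.832,4)
snap('scene','s6',(220,120,380,240),4.5)
snap('wrist','w6',None,1.5)
E
```

```text
grip [ 426.736395   -168.12833387]
t 11.05 p [ 551.8 -201.6  148.3] th -1.833 tilt -0.99999 -0.0003 -0.004 q [-4.620e-01  5.070e-01  1.717e+00 -1.000e-03  9.210e-01  1.371e+00] F [-0.4  0.   1.6] M [ 0.03 -0.01  0.02] op 65.8
total rv [-0.001  -0.0003  0.004 ] in tool shift [ 3.800e+00 -1.295e+02  1.000e-01]
[0.9, -32.4, 0.0, -0.0002, -0.0001, 0.001]
[0.9, -32.4, 0.0, -0.0002, -0.0001, 0.001]
[0.9, -32.4, 0.0, -0.0002, -0.0001, 0.001]
[0.8, -32.4, -0.0, -0.0002, -0.0001, 0.001]
```

View pics/s6.png

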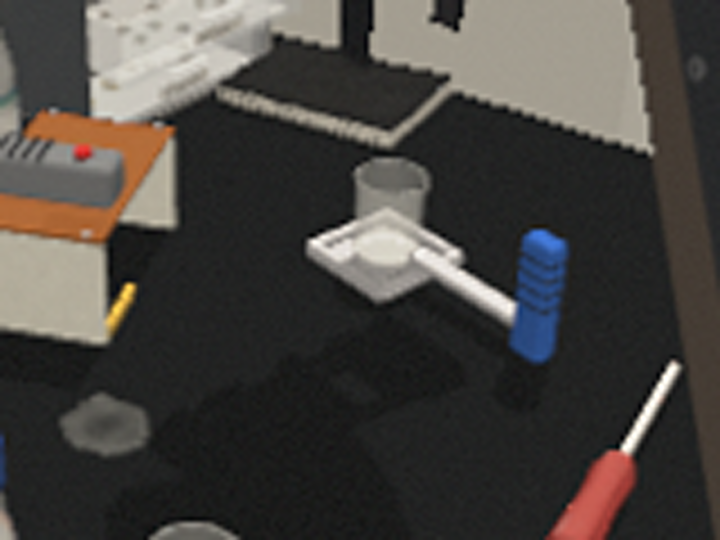

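View pics/w6.png

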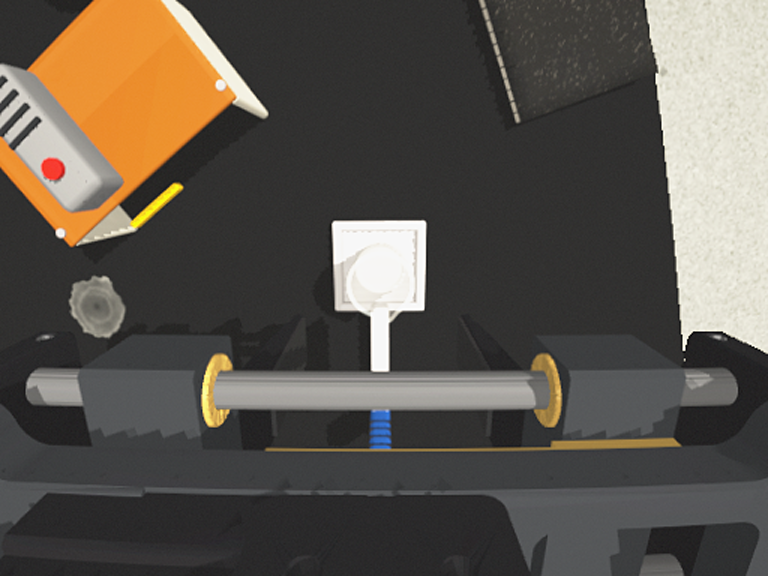

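Call:
step_arm:
  rows:
    - [0,-32,0,0,0,0.002]
    - [1,-33,0,0,0,0]
    - [1,-32,0,0,0,0]
    - [0,-32,0,0,0,0]
    - [0,0,0,0,0,0]
  grip: 55

```text
t: 11.78
eef_pos: [425.5, -167.9, 151.4]
tcp_rot: [1.35, 1.56, -0.483]
ft_force: [1.7, -0.4, 0.3]
opening: 0.577
```

```bash
python3 - <<'E'
from h import *
import plan
plan.to(426.7,-168.1,64,-1.832,4)
s=snap('wrist','w7',None,1.5)
print(w2px('wrist',[(426.7,-168.1,80),(552.3,-201.8,10)],s)*1.5)
snap('scene','s7',(220,120,380,240),4.5)
E
```

```text
t 11.78 p [ 425.5 -167.9  151.4] th -1.8327 tilt -0.99994 0.0023 0.0104 q [-5.210e-01  3.320e-01  2.030e+00  1.000e-03  7.690e-01  1.312e+00] F [ 1.7 -0.4  0.3] M [0.01 0.02 0.06] op 54.8
total rv [-0.0006  0.0023 -0.0104] in tool shift [87.4  0.3 -0.3]
[21.8, 0.1, -0.1, -0.0002, 0.0006, -0.0026]
[21.8, 0.1, -0.1, -0.0002, 0.0006, -0.0026]
[21.8, 0.2, -0.1, -0.0002, 0.0006, -0.0026]
[21.8, 0.2, -0.0, -0.0002, 0.0006, -0.0026]
[[380.34031408 290.21100446]
 [380.33540921  87.54583231]]
```

View pics/w7.png

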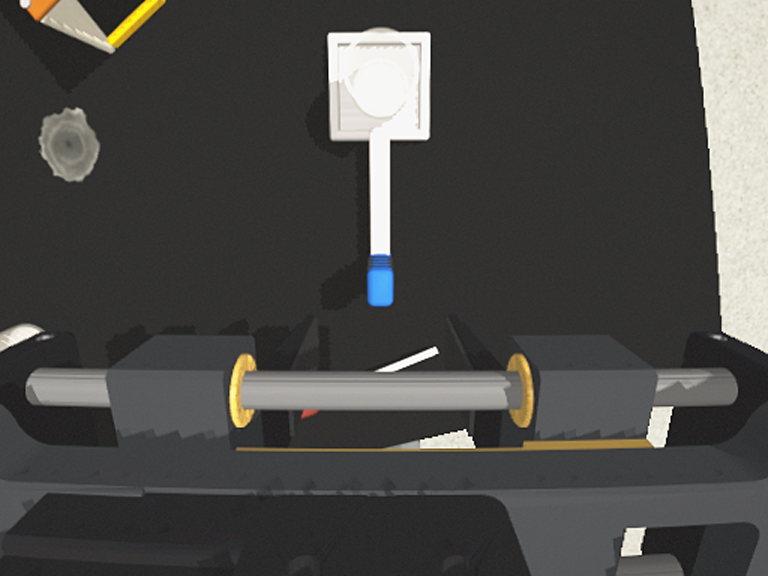

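Call:
step_arm:
  rows:
    - [22,1,0,0,0.002,-0.008]
    - [22,0.5,0,0,0,-0.002]
    - [22,0,0,0,0,0]
    - [15,0,0,0,0,0]
    - [0,0,0,0,0,0]

```text
t: 12.5
eef_pos: [435.0, -171.6, 68.3]
tcp_rot: [1.3, 1.564, -0.532]
ft_force: [1.3, 0.1, -0.2]
opening: 0.58
```

```bash
python3 plan.py 427 -168.2 65 -1.832 1
```

```text
t 12.5 p [ 435.  -171.6   68.3] th -1.8318 tilt -0.99998 0.0018 0.0065 q [-0.517  0.488  2.082 -0.     0.564  1.315] F [ 1.3  0.1 -0.2] M [0.05 0.11 0.03] op 55.2
total rv [ 0.0002  0.0018 -0.0065] in tool shift [ 3.2 -8.7 -1.2]
[3.2, -8.7, -1.2, 0.0002, 0.0018, -0.0065]
```

Call:
step_arm:
  rows:
    - [1.5,-4.5,-1,0,0.002,-0.005]
    - [1.5,-4,0,0,0,0]
    - [0,0,0,0,0,0]

```text
t: 12.88
eef_pos: [427.7, -168.7, 66.2]
tcp_rot: [1.512, 1.568, -0.32]
ft_force: [-0.2, 0.6, 0.1]
opening: 0.579
```

```bash
python3 plan.py 427 -168.2 64 -1.832 1
```

```text
t 12.88 p [ 427.7 -168.7   66.2] th -1.8315 tilt -0.99999 0.0002 0.0032 q [-5.200e-01  4.860e-01  2.100e+00  1.000e-03  5.520e-01  1.311e+00] F [-0.2  0.6  0.1] M [ 0.03  0.03 -0.  ] op 55.1
total rv [ 0.0005  0.0002 -0.0032] in tool shift [ 2.2 -0.8 -0.3]
[2.2, -0.8, -0.3, 0.0005, 0.0002, -0.0032]
```

Call:
step_arm:
  rows:
    - [1.5,-1,0,0,0,-0.003]
    - [0,0,0,0,0,0]
    - [0,0,0,0,0,0]
    - [0,0,0,0,0,0]
    - [0,0,0,0,0,0]
    - [0,0,0,0,0,0]
  grip: 5

```text
t: 13.62
eef_pos: [427.1, -168.4, 65.3]
tcp_rot: [1.251, 1.569, -0.58]
ft_force: [0.6, 1.4, 0.4]
opening: 0.167
```

```bash
python3 - <<'E'
from h import *
import plan,json
s=snap('wrist','w8',None,1.5); plan.info()
json.dump({k:(v.tolist() if hasattr(v,'tolist') else v) for k,v in s.items()},open('w8.json','w'))
c,sn=np.cos(-.262),np.sin(-.262)
for l in [(36,36,10),(36,-36,10),(-36,-36,10),(-36,36,10)]:
    print(l,w2px('wrist',[552.3+c*l[0]-sn*l[1],-201.8+sn*l[0]+c*l[1],l[2]],s)*1.5)
E
```

```text
t 13.68 p [ 427.1 -168.4   65.3] th -1.8311 tilt -1.0 0.0004 0.0013 q [-0.52   0.487  2.101 -0.     0.551  1.312] F [ 0.3  1.5 -0.4] M [ 0.33 -0.1   0.18] op 15.6
(36, 36, 10) [[307.95687852 -23.59045603]]
(36, -36, 10) [[453.759036   -23.30991837]]
(-36, -36, 10) [[449.15591229 127.73591644]]
(-36, 36, 10) [[312.07205743 127.47885932]]
```

View pics/w8.png

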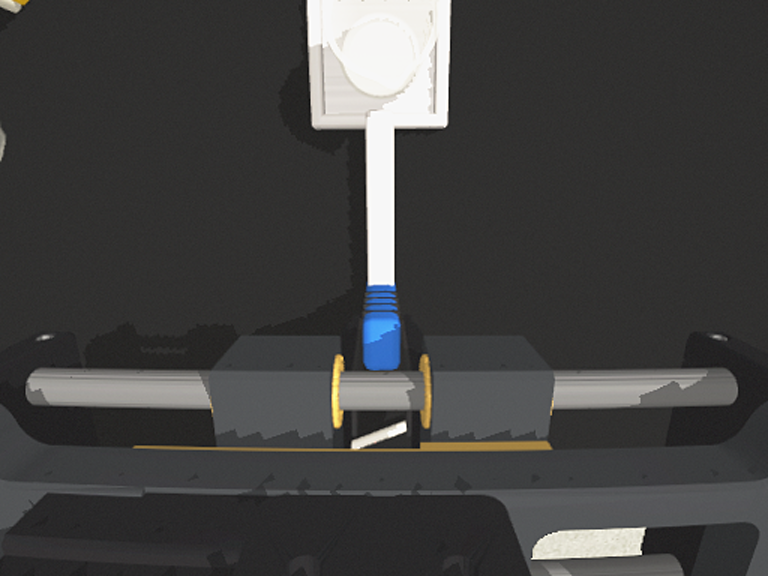

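```bash
cat > br.py <<'E'
from h import *
import plan,sys
B=np.array([709.7,-91.1]);Y=0.395;OFF=0.015
def cur():
    s,T,th=plan.info(); psi=th+np.pi/2+OFF
    g=T[:2,3]; c=g+130*np.array([np.cos(psi),np.sin(psi)])
    r=R.from_euler('z',-Y).as_matrix()[:2,:2]@(c-B)
    print('carrier in bridge',r.round(1),'yaw',round(plan.wrap(psi-Y),3))
def go(bx,by,n,z=64.8,yaw=0):
    psi=Y+yaw
    c=B+R.from_euler('z',Y).as_matrix()[:2,:2]@np.array([bx,by])
    g=c-130*np.array([np.cos(psi),np.sin(psi)])
    cur(); plan.to(*g,z,psi-np.pi/2-OFF,n)
if __name__=='__main__':
    a=list(map(float,sys.argv[1:]))
    if a: go(a[0],a[1],int(a[2]),*a[3:])
    else: cur()
E
python3 br.py -105 0 12
```

```text
t 13.68 p [ 427.1 -168.4   65.3] th -1.8311 tilt -1.0 0.0004 0.0013 q [-0.52   0.487  2.101 -0.     0.551  1.312] F [ 0.3  1.5 -0.4] M [ 0.33 -0.1   0.18] op 15.6
carrier in bridge [-186.4  -40.3] yaw -0.64
t 13.68 p [ 427.1 -168.4   65.3] th -1.8311 tilt -1.0 0.0004 0.0013 q [-0.52   0.487  2.101 -0.     0.551  1.312] F [ 0.3  1.5 -0.4] M [ 0.33 -0.1   0.18] op 15.6
total rv [-0.6403  0.0008 -0.0011] in tool shift [ 0.6 66.9 -4.3]
[0.0, 5.6, -0.4, -0.0534, 0.0001, -0.0001]
[0.0, 5.6, -0.1, -0.0534, 0.0001, -0.0001]
[0.0, 5.6, 0.2, -0.0534, 0.0001, -0.0001]
[0.0, 5.6, 0.5, -0.0534, 0.0001, -0.0001]
[0.0, 5.5, 0.8, -0.0534, 0.0001, -0.0001]
[0.0, 5.5, 1.1, -0.0534, 0.0001, -0.0001]
[0.0, 5.4, 1.4, -0.0534, 0.0001, -0.0001]
[0.0, 5.3, 1.7, -0.0534, 0.0001, -0.0001]
[0.0, 5.2, 2.0, -0.0534, 0.0001, -0.0001]
[0.0, 5.1, 2.3, -0.0534, 0.0001, -0.0001]
[0.0, 5.0, 2.5, -0.0534, 0.0001, -0.0001]
[0.0, 4.8, 2.8, -0.0534, 0.0001, -0.0001]
```

Call:
step_arm:
  rows:
    - [0,5.5,0,-0.03,0,0]
    - [0,5.5,0,-0.053,0,0]
    - [0,5.5,0.3,-0.053,0,0]
    - [0,5.5,0.5,-0.053,0,0]
    - [0,5.5,0.8,-0.053,0,0]
    - [0,5.5,1,-0.053,0,0]

```text
t: 14.42
eef_pos: [458.1, -176.8, 65.3]
tcp_rot: [-1.654, 1.567, 3.101]
ft_force: [-2.3, -2.0, 1.5]
opening: 0.163
```

```bash
python3 br.py -105 0 7
```

```text
t 14.43 p [ 458.1 -176.8   65.3] th -1.528 tilt -0.99999 -0.0003 -0.0035 q [-0.502  0.519  2.023 -0.003  0.603  1.028] F [-2.3 -2.   1.5] M [-0.63  0.46 -0.29] op 15.5
carrier in bridge [-142.5  -25.3] yaw -0.337
t 14.43 p [ 458.1 -176.8   65.3] th -1.528 tilt -0.99999 -0.0003 -0.0035 q [-0.502  0.519  2.023 -0.003  0.603  1.028] F [-2.3 -2.   1.5] M [-0.63  0.46 -0.29] op 15.5
total rv [-0.3372 -0.0009  0.0034] in tool shift [ 0.3 34.5  6.2]
[0.0, 4.9, 0.9, -0.0482, -0.0001, 0.0005]
[0.0, 4.9, 1.1, -0.0482, -0.0001, 0.0005]
[0.1, 4.8, 1.4, -0.0482, -0.0001, 0.0005]
[0.1, 4.7, 1.6, -0.0482, -0.0001, 0.0005]
[0.1, 4.7, 1.8, -0.0482, -0.0001, 0.0005]
[0.1, 4.6, 2.0, -0.0482, -0.0001, 0.0005]
[0.1, 4.5, 2.3, -0.0482, -0.0001, 0.0005]
```

Call:
step_arm:
  rows:
    - [0,5,1,-0.048,0,0.002]
    - [0,5,1,-0.048,0,0]
    - [0,5,1.4,-0.048,0,0]
    - [0,5,1.6,-0.048,0,0]
    - [0,4.5,2,-0.048,0,0]
    - [0,4.5,2,-0.048,0,0]
    - [0,4,2,-0.04,0,0]
    - [0,0,0,0,0,0]

```text
t: 15.42
eef_pos: [494.1, -184.9, 65.3]
tcp_rot: [-0.952, 1.568, -2.142]
ft_force: [1.8, 0.7, 0.3]
opening: 0.166
```

```bash
python3 - <<'E'
import br,json
from h import *
br.cur()
s=snap('wrist','w9',None,1.5)
json.dump({k:(v.tolist() if hasattr(v,'tolist') else v) for k,v in s.items()},open('w9.json','w'))
snap('top','t9',(230,90,370,260),3.4)
snap('scene','s9',(190,120,390,240),3.9)
E
```

```text
t 15.43 p [ 494.1 -184.9   65.3] th -1.1901 tilt -1.0 0.0015 -0.0021 q [-0.482  0.554  1.936 -0.004  0.652  0.711] F [1.8 0.7 0.3] M [-0.02 -0.44 -0.07] op 15.8
carrier in bridge [-105.1   -3.5] yaw 0.001
```

View pics/w9.png

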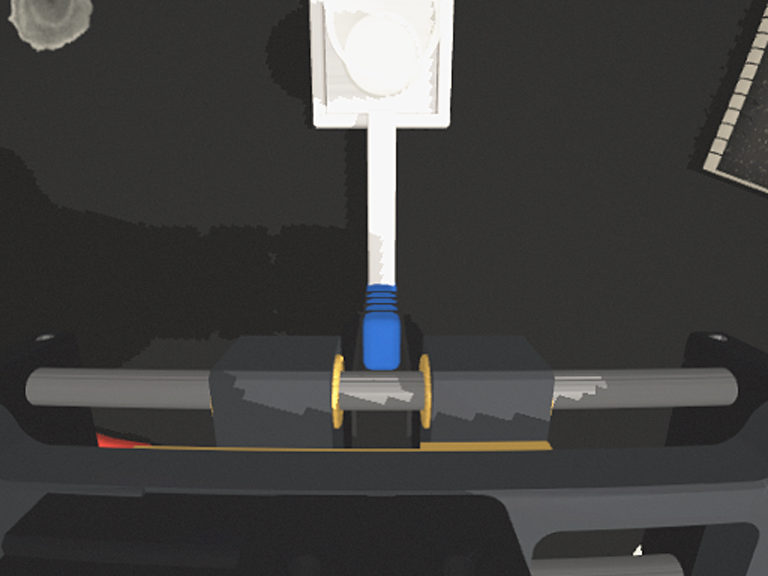

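View pics/t9.png

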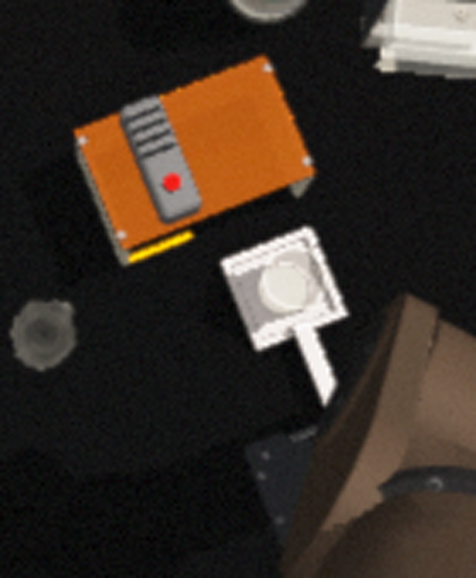

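View pics/s9.png

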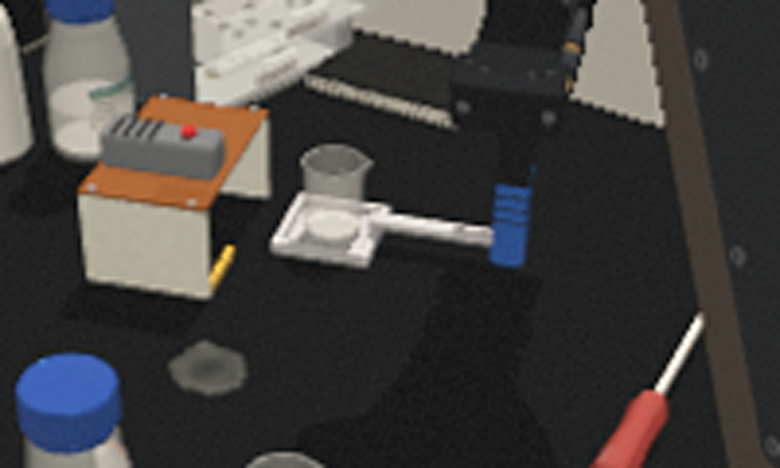

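```bash
python3 - <<'E'
from fit import *
T=lambda u,v:np.array([230+u/3.4,90+v/3.4])
c=[('top',l,T(*p)) for l,p in [((36,36,10),(221,262)),((36,-36,10),(311,227)),((-36,-36,10),(348,315)),((-36,36,10),(260,350))]]
b=[('top',l,T(*p)) for l,p in [((46,98,74),(75,129)),((46,-47,74),(267,55)),((-46,-47,74),(315,174)),((-46,98,74),(122,249))]]
C,r=fit(c,[610,-130,.4]);print(C,r.ravel()); Bq,r=fit(b,[709,-91,.4]);print(Bq,r.ravel())
for B in (Bq,np.array([709.7,-91.1,.395])):
  print((R.from_euler('z',-B[2]).as_matrix()[:2,:2]@(C[:2]-B[:2])),C[2]-B[2])
Bp=lambda bx,by,z: [*(np.array([709.7,-91.1])+R.from_euler('z',.395).as_matrix()[:2,:2]@np.array([bx,by])),z]
for l in [(46,98,74),(46,-47,74),(-46,-47,74),(-46,98,74)]: print(((w2px('top',Bp(*l))[0]-[230,90])*3.4).round())
E
```

```text
[ 6.11963712e+02 -1.38135717e+02  3.92994477e-01] [-0.  -0.1  0.  -0.4  0.4  0.  -0.4  0.5]
[ 7.07971464e+02 -9.14089250e+01  3.79169710e-01] [-0.3 -0.2 -0.  -0.2  0.4  0.2 -0.1  0.2]
[-106.48442947   -7.8706945 ] 0.013824766641094055
[-108.30998706   -5.80408128] -0.0020055233883381485
[ 73. 128.]
[265.  51.]
[317. 171.]
[123. 249.]
```

```bash
sed -i 's/^B=.*/B=np.array([709.0,-91.2]);Y=0.388;OFF=0.012/' br.py; python3 br.py -88 1.5 4 65.3
```

```text
t 15.57 p [ 493.8 -184.7   65.3] th -1.1906 tilt -1.0 0.0012 -0.0024 q [-0.482  0.554  1.937 -0.004  0.651  0.712] F [ 2.1 -1.1 -0.4] M [-0.19 -0.38 -0.17] op 15.7
carrier in bridge [-104.6   -4.5] yaw 0.004
t 15.57 p [ 493.8 -184.7   65.3] th -1.1906 tilt -1.0 0.0012 -0.0024 q [-0.482  0.554  1.937 -0.004  0.651  0.712] F [ 2.1 -1.1 -0.4] M [-0.19 -0.38 -0.17] op 15.7
total rv [0.0042 0.0012 0.0024] in tool shift [-0.1 16.5 -6.7]
[-0.0, 4.1, -1.7, 0.0011, 0.0003, 0.0006]
[-0.0, 4.1, -1.7, 0.0011, 0.0003, 0.0006]
[-0.0, 4.1, -1.7, 0.0011, 0.0003, 0.0006]
[-0.0, 4.1, -1.7, 0.0011, 0.0003, 0.0006]
```

Call:
step_arm:
  rows:
    - [0,4,-1.8,0.001,0,0.002]
    - [0,4,-1.8,0.001,0,0]
    - [0,4,-1.8,0.001,0,0]
    - [0,4,-1.8,0,0,0]
    - [0,0,0,0,0,0]

```text
t: 16.2
eef_pos: [505.8, -171.0, 65.3]
tcp_rot: [-1.445, 1.569, -2.64]
ft_force: [-0.6, -0.3, 1.1]
opening: 0.164
```

```bash
python3 - <<'E'
import br
from h import *
br.cur()
snap('top','t10',(250,100,350,220),5)
snap('scene','s10',(190,120,350,240),5)
E
```

```text
t 16.2 p [ 505.8 -171.    65.3] th -1.1946 tilt -1.0 0.0002 -0.0019 q [-0.449  0.561  1.92  -0.002  0.662  0.748] F [-0.6 -0.3  1.1] M [-0.27  0.01 -0.17] op 15.6
carrier in bridge [-88.3   3. ] yaw 0.0
```

View pics/t10.png

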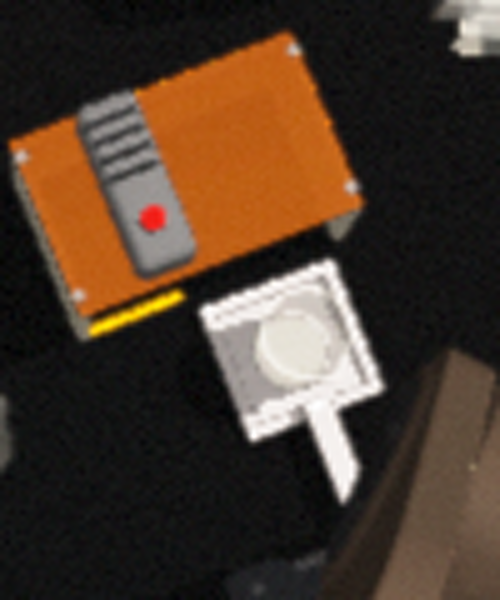

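View pics/s10.png

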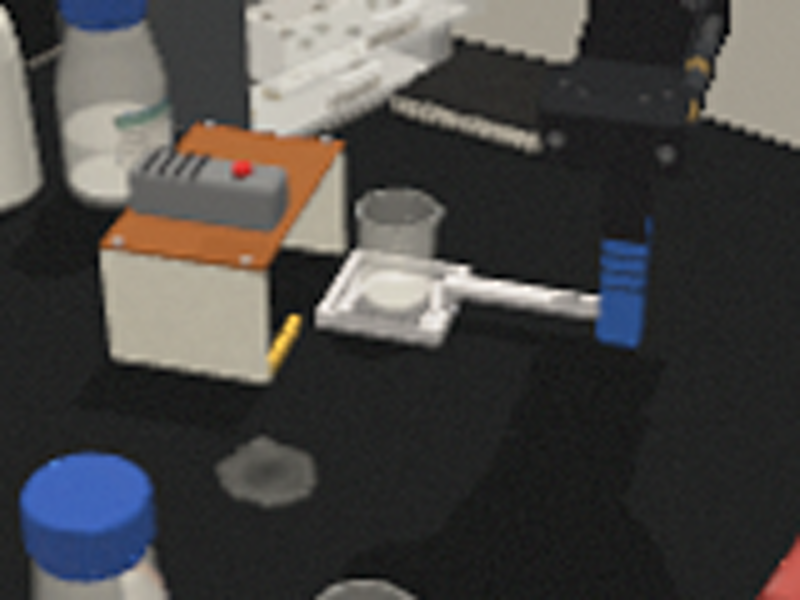

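```bash
python3 - <<'E'
from fit import *
T=lambda u,v:np.array([250+u/5,100+v/5])
c=[('top',l,T(*p)) for l,p in [((36,36,10),(199,308)),((36,-36,10),(333,260)),((-36,-36,10),(385,388)),((-36,36,10),(252,440))]]
b=[('top',l,T(*p)) for l,p in [((46,98,74),(10,142)),((46,-47,74),(292,32)),((-46,-47,74),(364,204)),((-46,98,74),(76,315)),((-46,41,10),(186,297)),((-46,98,0),(86,339)),((-46,-41,0),(329,240)),((-46,-47,0),(346,238))]]
C,r=fit(c,[620,-130,.4]);print(C,r.ravel()); B,r=fit(b,[709,-91,.4]);print(B,r)
print((R.from_euler('z',-B[2]).as_matrix()[:2,:2]@(C[:2]-B[:2])),C[2]-B[2])
c=R.from_euler('z',-.388).as_matrix()[:2,:2]
print(px2w('top',[T(186,297),T(199,308),T(333,260)],10)[:,:2]@c.T,px2w('top',[T(329,240),T(346,238)],0)[:,:2]@c.T)
E
```

```text
[ 6.24687311e+02 -1.24750528e+02  3.73247765e-01] [ 0.  -0.  -0.1 -0.5  0.2  0.3 -0.1  0.2]
[ 7.08601706e+02 -9.14944749e+01  3.85694224e-01] [[-0.2 -0.6]
 [-0.  -0.8]
 [ 0.4  0.1]
 [ 0.9  0.4]
 [-0.3  0. ]
 [-1.4  0.5]
 [ 0.8  0.3]
 [-0.4 -0.1]]
[-90.26084149   0.75582158] -0.01244645919123738
[[ 575.17767475 -312.32642361]
 [ 567.55773242 -316.27923317]
 [ 565.13822504 -388.02131393]] [[ 576.7943858  -392.09600252]
 [ 574.53217366 -400.4998684 ]]
```

```bash
python3 br.py -45 2 6 65.3 0.004
```

```text
t 16.3 p [ 505.8 -171.2   65.3] th -1.1948 tilt -1.0 0.0004 -0.0016 q [-0.449  0.561  1.92  -0.002  0.661  0.747] F [ 0.7 -0.8  0. ] M [-0.14 -0.28 -0.17] op 15.6
carrier in bridge [-88.4   2.8] yaw -0.0
t 16.3 p [ 505.8 -171.2   65.3] th -1.1948 tilt -1.0 0.0004 -0.0016 q [-0.449  0.561  1.92  -0.002  0.661  0.747] F [ 0.7 -0.8  0. ] M [-0.14 -0.28 -0.17] op 15.6
total rv [-0.004   0.0004  0.0016] in tool shift [-0.1 43.4  0.8]
[-0.0, 7.2, 0.1, -0.0007, 0.0001, 0.0003]
[-0.0, 7.2, 0.1, -0.0007, 0.0001, 0.0003]
[-0.0, 7.2, 0.1, -0.0007, 0.0001, 0.0003]
[-0.0, 7.2, 0.2, -0.0007, 0.0001, 0.0003]
[-0.0, 7.2, 0.2, -0.0007, 0.0001, 0.0003]
[-0.0, 7.2, 0.2, -0.0007, 0.0001, 0.0003]
```

Call:
step_arm:
  rows:
    - [0,5,0.1,-0.001,0,0.001]
    - [0,7,0.1,-0.001,0,0]
    - [0,7,0.2,-0.001,0,0]
    - [0,7,0.2,-0.001,0,0]
    - [0,7,0.2,0,0,0]
    - [0,7,0.2,0,0,0]

```text
t: 17.05
eef_pos: [541.0, -156.8, 65.3]
tcp_rot: [-2.069, 1.563, 3.024]
ft_force: [-5.2, -2.5, 4.4]
opening: 0.163
```

```bash
python3 - <<'E'
import br
from h import *
br.cur()
snap('wrist','w11',None,1.5)
snap('top','t11',(250,100,350,220),5)
E
```

```text
t 17.05 p [ 541.  -156.8   65.3] th -1.1901 tilt -0.99997 -0.0039 -0.0072 q [-0.398  0.593  1.843 -0.003  0.714  0.794] F [-5.2 -2.5  4.4] M [-0.6   0.73 -0.12] op 15.5
carrier in bridge [-50.3   3.4] yaw 0.005
```

View pics/t11.png

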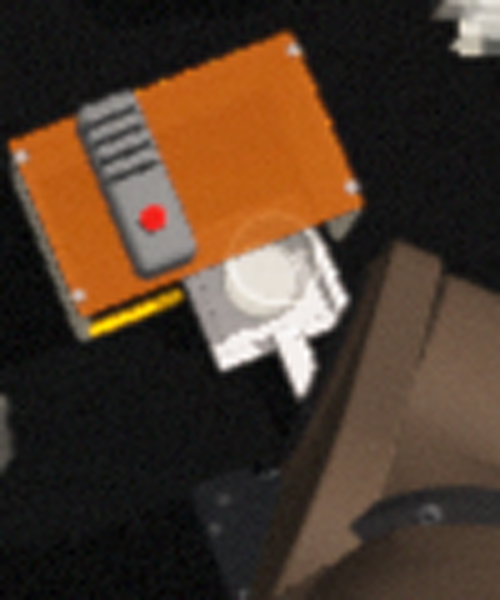

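View pics/w11.png

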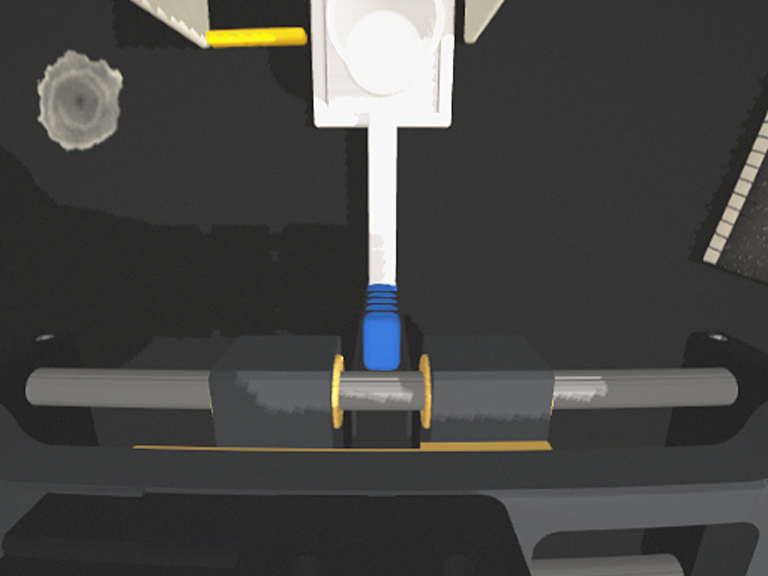

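Call:
step_arm:
  rows:
    - [0,1,1.2,0,0.003,0.004]
    - [0,4,1.2,0,0,0]
    - [0,6,0.3,0,0,0]
    - [0,6,0.2,0,0,0]
    - [0,6,0.2,0,0,0]
    - [0,6,0.2,0,0,0]

```text
t: 17.9
eef_pos: [565.4, -149.1, 65.4]
tcp_rot: [-2.493, 1.556, 2.6]
ft_force: [-5.2, -3.2, 4.3]
opening: 0.167
```

```bash
python3 - <<'E'
import br
from h import *
br.cur()
snap('wrist','w12',None,1.5)
E
```

```text
t 17.9 p [ 565.4 -149.1   65.4] th -1.1899 tilt -0.99989 -0.0119 -0.0091 q [-0.372  0.617  1.784  0.004  0.755  0.815] F [-5.2 -3.2  4.3] M [-0.6   0.85 -0.19] op 15.9
carrier in bridge [-24.9   1.4] yaw 0.005
```

View pics/w12.png

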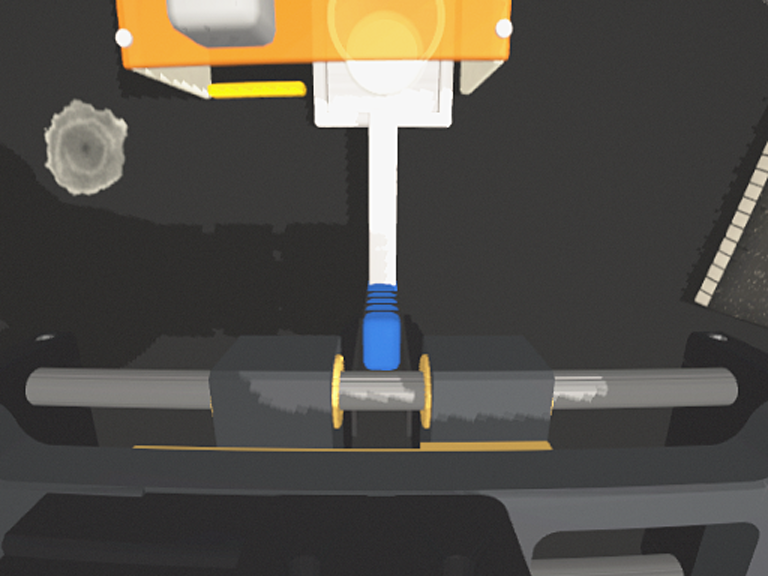

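Call:
step_arm:
  rows:
    - [0,4,0.2,0,-0.006,0.005]
    - [0,5,0.2,0,-0.003,0.003]
    - [0,5,0.2,0,0,0]
    - [0,5,0.2,0,0,0]
    - [0,2,0,0,0,0]
    - [0,0,0,0,0,0]

```text
t: 18.7
eef_pos: [582.7, -142.6, 65.3]
tcp_rot: [-2.418, 1.564, 2.675]
ft_force: [0.0, -0.2, 0.3]
opening: 0.164
```

```bash
python3 - <<'E'
import br
from h import *
br.cur()
snap('wrist','w13',(170,0,340,130),4.6)
E
```

```text
t 18.7 p [ 582.7 -142.6   65.3] th -1.1897 tilt -0.99998 -0.0053 -0.0046 q [-3.500e-01  6.310e-01  1.751e+00  1.000e-03  7.670e-01  8.380e-01] F [ 0.  -0.2  0.3] M [-0.29 -0.16 -0.18] op 15.6
carrier in bridge [-6.4  0.9] yaw 0.005
```

View pics/w13.png

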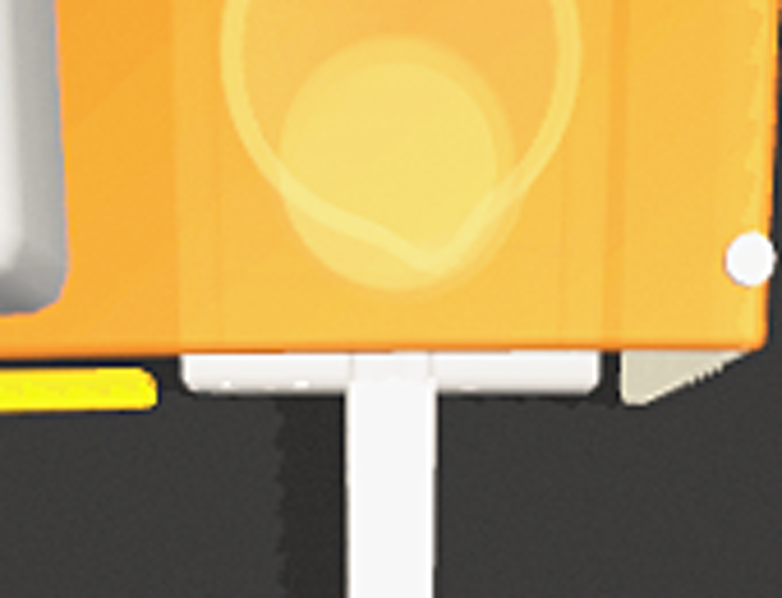

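Call:
step_arm:
  rows:
    - [0,3,0,0,-0.003,0.003]
    - [0,3,0,0,-0.002,0.002]
    - [0,0.5,0,0,0,0]
    - [0,0,0,0,0,0]

```text
t: 19.25
eef_pos: [587.3, -140.5, 65.3]
tcp_rot: [-2.156, 1.569, 2.937]
ft_force: [-2.9, -1.4, 2.7]
opening: 0.163
```

```bash
python3 - <<'E'
import br
from h import *
br.cur()
snap('wrist','w14',(170,0,340,130),4.6)
E
```

```text
t 19.25 p [ 587.3 -140.5   65.3] th -1.1896 tilt -1.0 -0.0012 -0.0017 q [-0.344  0.634  1.744 -0.     0.766  0.846] F [-2.9 -1.4  2.7] M [-0.38  0.31 -0.13] op 15.5
carrier in bridge [-1.3  1.1] yaw 0.005
```

View pics/w14.png

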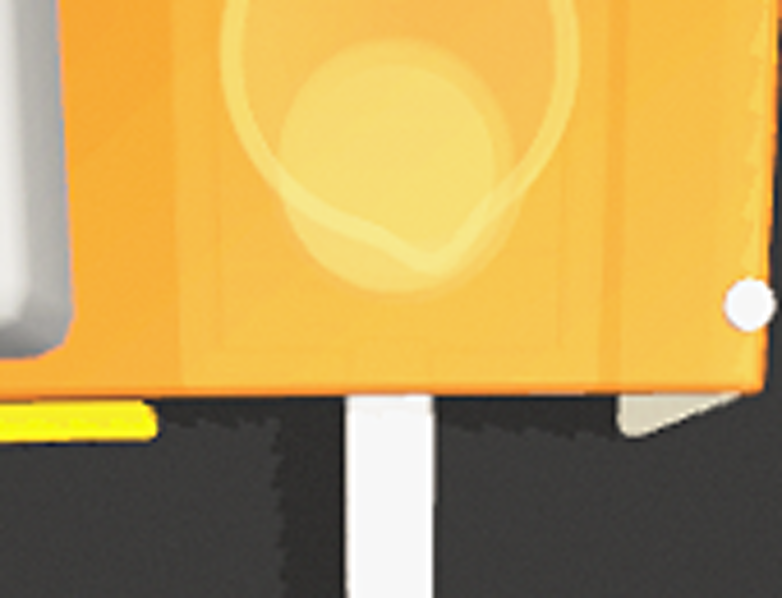

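Call:
step_arm:
  rows:
    - [0,0.3,-3,0,0,0]
    - [0,0,-5,0,0,0]
    - [0,0,-5,0,0,0]
    - [0,0,-5,0,0,0]
    - [0,0,-5,0,0,0]
    - [0,0,0,0,0,0]

```text
t: 20.05
eef_pos: [579.7, -117.4, 65.3]
tcp_rot: [1.279, 1.57, 0.089]
ft_force: [-0.0, -0.3, 1.7]
opening: 0.166
```

```bash
python3 - <<'E'
import br
from h import *
br.cur()
snap('wrist','w15',(130,0,340,130),3.7)
E
```

```text
t 20.05 p [ 579.7 -117.4   65.3] th -1.1902 tilt -1.0 0.0003 0.0009 q [-3.120e-01  6.200e-01  1.778e+00  1.000e-03  7.430e-01  8.780e-01] F [-0.  -0.3  1.7] M [-0.26 -0.03 -0.23] op 15.8
carrier in bridge [ 0.4 25.3] yaw 0.005
```

View pics/w15.png

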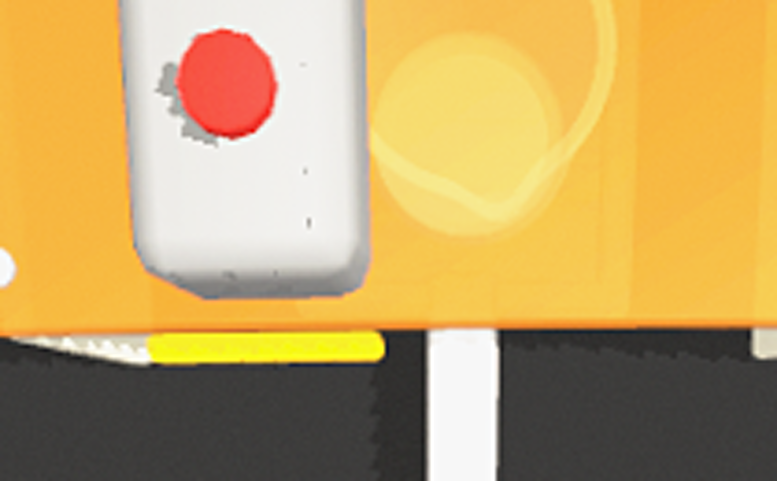

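Call:
step_arm:
  rows:
    - [0,-0.3,-3,0,0,0]
    - [0,-0.3,-5,0,0,0]
    - [0,0,-5,0,0,0]
    - [0,0,-5,0,0,0]
    - [0,0,-5,0,0,0]
    - [0,0,-3,0,0,0]
    - [0,0,0,0,0,0]

```text
t: 20.98
eef_pos: [568.9, -92.1, 65.3]
tcp_rot: [1.122, 1.57, -0.068]
ft_force: [0.6, -0.5, 1.0]
opening: 0.164
```

```bash
python3 - <<'E'
import br
from h import *
br.cur()
snap('wrist','w16',(130,0,340,130),3.7)
snap('top','t16',(230,90,350,260),3.4)
E
```

```text
t 20.98 p [568.9 -92.1  65.3] th -1.1905 tilt -1.0 0.0005 0.0011 q [-0.275  0.604  1.816  0.     0.72   0.915] F [ 0.6 -0.5  1. ] M [-0.39 -0.16 -0.23] op 15.6
carrier in bridge [-0.  52.7] yaw 0.004
```

View pics/w16.png

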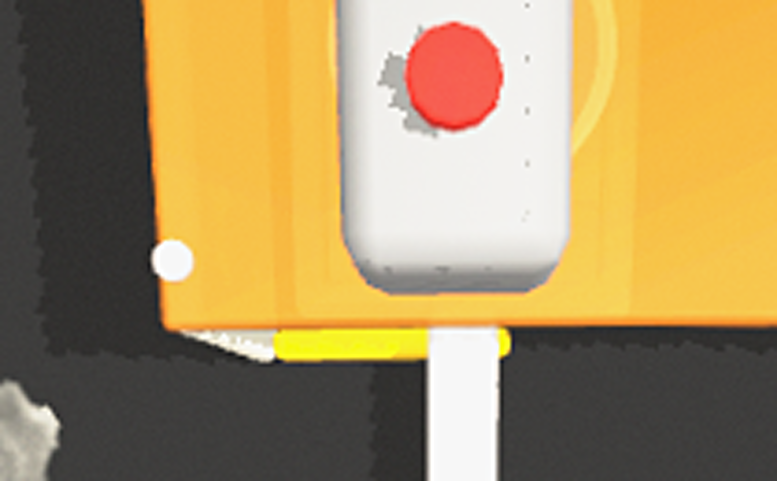

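View pics/t16.png

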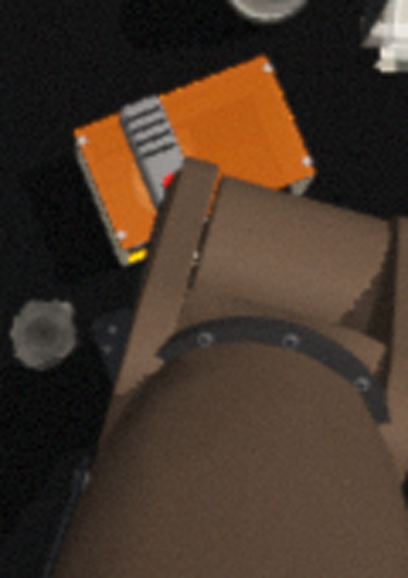

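Call:
step_arm:
  rows:
    - [0,0,0,0,0,0]
    - [0,0,0,0,0,0]
    - [0,0,0,0,0,0]
    - [0,0,0,0,0,0]
  grip: 50

```text
t: 21.58
eef_pos: [568.3, -91.9, 64.8]
tcp_rot: [-2.74, 1.57, 2.353]
ft_force: [0.2, 0.4, 0.8]
opening: 0.509
```

```bash
python3 - <<'E'
import br
from h import *
br.cur()
snap('wrist','w17',None,1.5)
E
```

```text
t 21.57 p [568.3 -91.9  64.8] th -1.1901 tilt -1.0 -0.001 -0.0004 q [-2.750e-01  6.040e-01  1.817e+00  1.000e-03  7.210e-01  9.140e-01] F [0.2 0.4 0.8] M [-0.01 -0.01 -0.01] op 48.4
carrier in bridge [-0.5 53.2] yaw 0.005
```

View pics/w17.png

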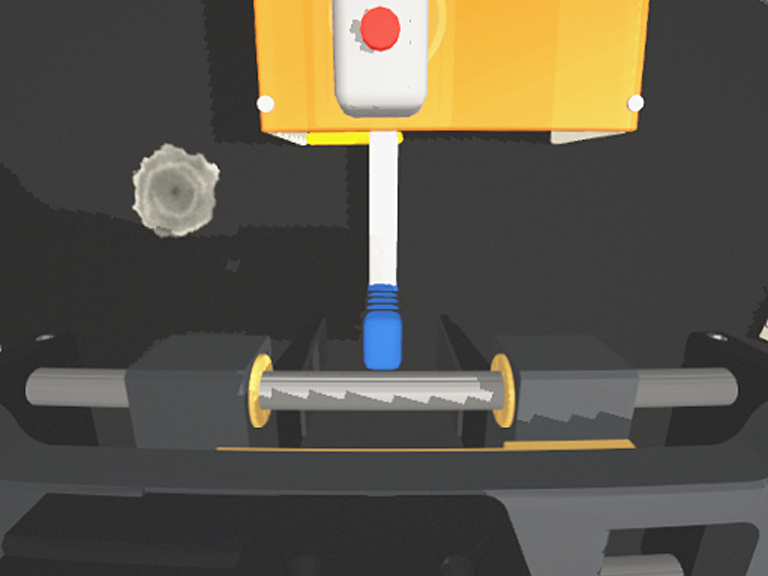

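Call:
step_arm:
  rows:
    - [-12,0,0,0,0,0]
    - [-25,0,0,0,0,0]
    - [-35,-2,0,0,0,0]
    - [-40,-10,0,0,0,0]
    - [-40,-40,0,0,0,0]
    - [-20,-40,0,0,0,0]
    - [0,0,0,0,0,0]

```text
t: 22.5
eef_pos: [480.9, -127.0, 247.1]
tcp_rot: [0.744, 1.568, -0.446]
ft_force: [0.1, -0.5, 0.5]
opening: 0.527
```

```bash
python3 - <<'E'
import br
from h import *
br.plan.info()
s=snap('wrist','w18',None,1.5)
snap('scene','s18',(190,120,350,240),5)
snap('top','t18',None,1.5)
B=br.B; 
def Bp(l): return [*(B+R.from_euler('z',br.Y).as_matrix()[:2,:2]@np.array(l[:2],float)),l[2]]
for l in [(36,88,10),(-36,88,10),(-36,16,10),(36,16,10),(-130,52,80)]: print(l,w2px('wrist',Bp(l),s)*1.5)
E
```

```text
t 22.5 p [ 480.9 -127.   247.1] th -1.1892 tilt -1.0 0.002 0.0018 q [-0.391  0.267  1.814 -0.     1.058  0.798] F [ 0.1 -0.5  0.5] M [0.   0.02 0.06] op 50.1
(36, 88, 10) [[338.84945073 -46.98194911]]
(-36, 88, 10) [[340.65239474  40.48498342]]
(-36, 16, 10) [[420.37171423  40.00078435]]
(36, 16, 10) [[421.12484664 -47.46763345]]
(-130, 52, 80) [[381.36648678 141.79130102]]
```

View pics/w18.png

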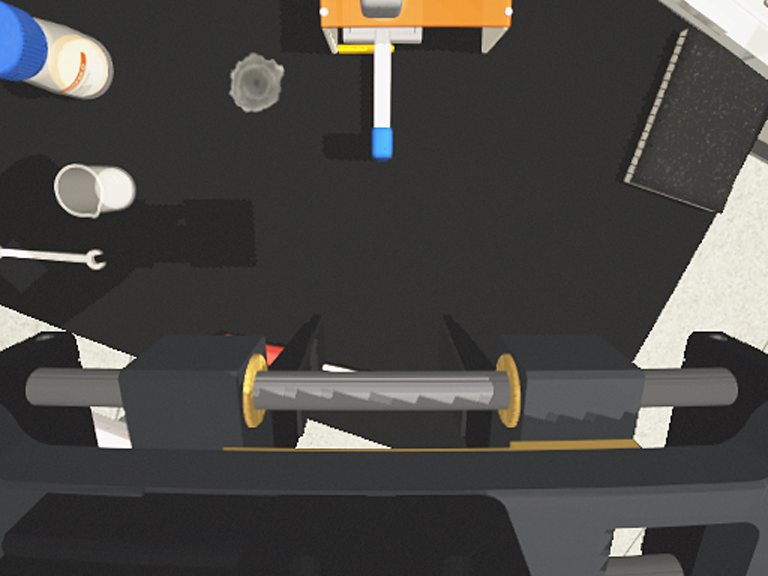

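View pics/s18.png

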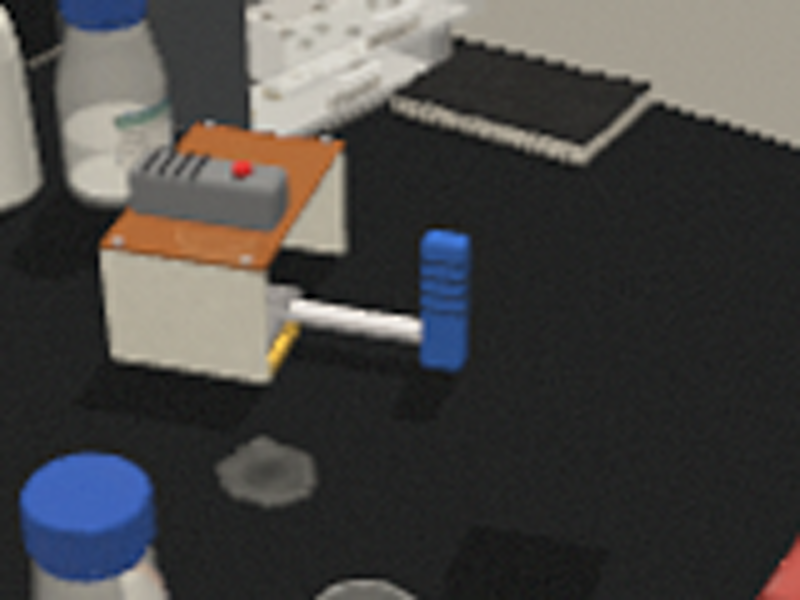

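View pics/t18.png

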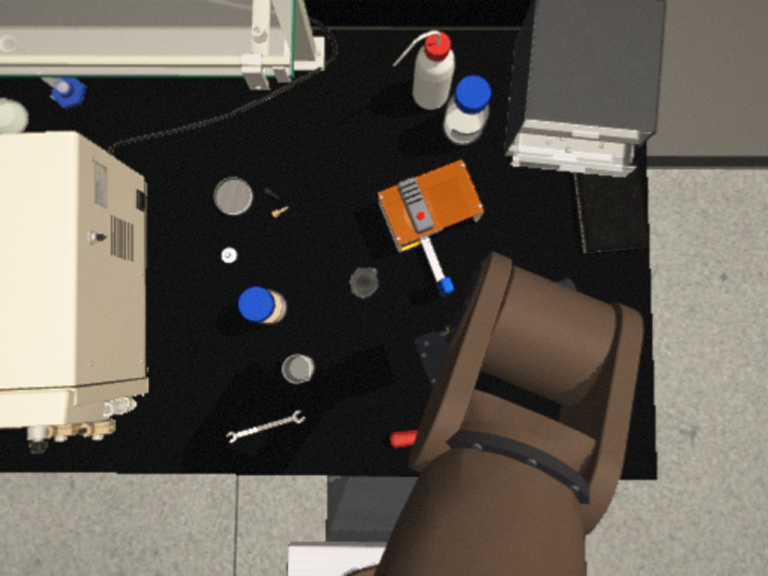

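```bash
python3 -c "
from cell import env
print(env.job_done(), env.state()['t'])"
```

```text
the job is handed in; nothing more can be done
the job is handed in; nothing more can be done
```

The job is handed in at about 22.7 s of the 61 s allowed. The interface gives no verdict, so what follows rests on my own checks.

**What I did:** I took the beaker farthest from the base and stood it in the carrier's recess. I then held the carrier by its blue grip, turned it to line up with the bridge, and pushed it straight in until the tray was past the sill. From there I slid it sideways into the bay, opened the gripper and lifted clear.

**Last checks:**
- **Carrier position:** the arm's pose before release put the tray centre at about x = 0, y = 53 mm in the bridge frame, with a yaw of about 0.005 rad. The wrist pictures suggest y of about 50 to 51.5 mm. The two readings differ by a few millimetres, but both are well inside the allowed 42 to 60 mm.
- **Beaker:** its rim still showed as upright through the amber roof in the last pictures. The lamp housing hid part of it, so after release I could not measure its centring directly.
- **Filter and bottle:** both looked unmoved in the last top view. I judged this by eye and did not measure it.
- **Forces:** the last wrist force readings were about 1 N. The largest I saw while pushing was about 7 N.

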